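# Pack the door-front sample set

## Robot

A 6-joint arm with a two-finger parallel gripper is mounted at the origin on the work surface. World frame = base frame: x ahead of the robot, y to its left, z up, the work surface at z = 0. Lengths are in m, angles in degrees, forces in N, time in s.
With the tool pointing down it reaches from about 0.325 to 0.85 m from the base axis. Payload 4.4 kg.
Tool frame: the origin (TCP) lies midway between the tips of the shut fingers; the grasp point (between the pads) lies 19 mm behind it; z points along the fingers, x is the direction in which the jaws open and shut, and the axes are right-handed (so a half turn about z gives the same grasp; the last joint's range is limited). The gripper opens to 94 mm and grips with 3 to 60 N. Pads are 16 mm wide; open, the fingers measure 119 mm over their backs; the gripper's body (75 mm by 177 mm) begins 78 mm behind the grasp point.
Start: joints at [63.283, 11.837, 88.321, -0, 79.842, -8.623], TCP at [0.179, 0.547, 0.181] pointing down, gripper open.
Joint ranges: [-156.59, 156.59], [-49.26, 127.26], [12.9, 141.05], [-63.56, 243.56], [4.71, 150.69], [-161.64, 161.64]. Speed limits (degrees/s): [159.86, 159.86, 180, 180, 180, 180].

## Interface

Orientations are given as [roll, pitch, yaw] about the fixed x, y, z axes, in that order (R = Rz(yaw) Ry(pitch) Rx(roll)).
In Python, from workcell import telemetry, eyes, workorder gives the robot as it stands.
- The arm moves only by the tool move_arm, never from a script. Its argument "steps" is a list of rows, each an object with "turn": the turn, a rotation vector about the tool's x, y, z in rad, a list of three; "translation": the shift along the tool's x, y, z in mm, a list of three; "fingers": the finger opening in mm, from 0 to 94. In form: [{"turn": [rx, ry, rz], "translation": [x, y, z], "fingers": fingers}, ...]. A call has 1 to 10 rows; each row shifts and turns the pose as measured when the row begins, along the tool's axes as they then stand; what a row does not reach is not made up. A row lasts 1/12 s, in which the tool goes at most 41.7 mm and 7.16 degrees, less where a joint would pass 70% of its speed; a pose out of reach is approached as far as the arm can. A call is refused whole if a number of a shift passes 41.7 or a number of a turn 0.125, either way. A call with a gripper value outside its range is refused whole. The fingers move at their own pace and stop on an object; the grip force is fixed at half the most. Time passes only in rows, so rows that do not move let the fingers close. It gives the time, the measured TCP pose, the force and the opening at its end, in the units of the state.
- telemetry.get_state(): the state, without advancing time (a new reading comes with each control period).
- eyes.get_image(name): name is "scene" or "top" or "wrist"; returns the picture (420x560x3 uint8, red, green, blue); there is no depth.
- eyes.calibration(name): a dict with "fov_y" (degrees; the focal length in pixels is half the picture's height over the tangent of half this angle, whatever the lens; pixels are square), "cx", "cy" (the principal point, pixels), "k1" (the pictures are not rectified: a ray, as slopes to the right and down, at radius r is drawn at 1 + k1 r^2 times it, then the intrinsics apply), "origin" and "rotation" of the camera in the world. Camera axes: x right, y up, looking along -z (the intrinsics and any distortion apply to the point x, -y, -z); pixel columns grow to the right and rows downward; lengths in m; the calibration is good to about 2 mm. A picture is of the moment at which its call begins: read the wrist's pose just before it. calibration takes no time and is no camera call; for the wrist camera it gives the pose at the moment of the call.
- workorder.close_job(): hands the job in, once; it reports no verdict.
The state is a dict: "time": time; "joint_positions": joint angles; "qd": joint speeds; "joint_efforts": joint torques, N m; "eef_pos": TCP position; "tool_rot": TCP orientation; "wrist_force": force on the tool from outside, world axes, zero at the start; "wrist_torque": the same for the moment, N m; "finger_gap": opening from 0.0 (shut) to 1.0 (fully open).
Only numpy, scipy, OpenCV 4.12 (cv2) and the standard library are available. Lean on these libraries where they do the work, as an engineer would, in place of code of your own. Each camera call takes 0.05 s, during which the arm holds its last target. There are 200 camera calls.

## Task

Pack the customer's sample set into the wooden tray: slide the brown door-front sample forward on the jig's bed, without prying it against the lip, until it is out from under the blue lip, and only then lift it and lay it flat in the tray's wide bay. Also lift the orange bow handle off the free-spinning turntable and stand it on its feet in the tray's narrow bay. Lower both gently all the way down before letting go, and leave the other things on the bench where they are.

Things in the scene. Friction and masses are not known exactly. Their poses are not given: they have to be found in the camera images.
- panel: Brown wooden door-front sample with a black bar pull on top, 0.2 to 0.4 kg. Board 190 (its x) x 110 (its y) x 16 mm (z up); origin at the centre of its underside. It starts lying on the jig's bed between the fences, its x roughly along the jig's x, its +x end 25 to 40 mm under the lip.
- panel_bar (a point): Centre of the panel's bar pull, 46 mm above the board's underside at the middle of the board (the panel's centre of mass is straight below it). The bar runs along the panel's y: 12 mm thick (panel x), 12 mm high, 96 mm long, held by two 10 mm posts 40 mm either side of its centre; 24 mm of air between bar and board.
- jig: Fixed drilling jig; origin at the centre of its underside, +x towards the lip, its open end at -x (towards the robot). Grey bed 300 (x) x 160 (y) mm, bed surface 12 mm above the origin. Two low aluminium fences guide the panel with 5 mm of play each side: inner faces at y = +-60 mm, 8 mm higher than the bed, from x = -60 to 150 mm. The blue block at the +x end, x from 120 mm, carries the lip.
- lip_edge (a point): Middle of the front lower edge of the blue steel lip that overhangs the bed, at jig x = 75 mm, 32 mm above the jig's origin. The lip runs from here towards +x across the full width of the bed, 6 mm thick (its top is 38 mm above the jig's origin, with bolt heads to 46 mm at x = 135 mm); the panel has 4 mm of air beneath it.
- handle: Loose orange bow handle, 0.1 to 0.2 kg, standing on its two round feet (26 mm across, at x = +-62 mm) on the turntable. Origin between the feet at their underside, z up, x along the handle; it is 160 mm long and 46 mm high. Either way round is the same.
- handle_bar (a point): Centre of the handle's bar, 40 mm above the feet's underside: bar 160 (x) x 14 (y) x 12 mm (z), open underneath.
- turntable: Fixed foot of the spraying turntable, origin at the underside on the spin axis. Its white round platter, 230 mm across, top 40 mm above the origin, spins freely with almost no resistance, carrying what lies on it; at rest at the start.
- tray: Fixed shallow wooden sample tray, 228 (x) x 216 (y) mm, origin at the centre of its underside; grey floor 6 mm above the origin, walls and divider 6 mm thick, their tops 22 mm above the origin. A divider along x, centred at y = -37 mm, parts a wide bay (+y) from a narrow bay (-y). The tray may stand on the robot's left or right, the turntable on the other side.
- panel_bay (a point): Centre of the wide bay's floor, which takes the panel: 216 (tray x) x 136 mm (tray y) clear.
- handle_bay (a point): Centre of the narrow bay's floor, which takes the handle: 216 (tray x) x 62 mm (tray y) clear.
- tape_roll: Roll of yellow tape 84 mm across, 25 mm high, lying between the robot and the jig; not needed for the job, to be left where it is
- screwdriver: Screwdriver lying between the robot and the jig; not needed for the job, to be left where it is
- chip_stack: Stack of five finish samples, the top one grey, 130 x 80 x 35 mm, beyond the work area; not needed for the job, to be left where it is
- spare_front: White spare front, 190 x 110 x 16 mm, lying beyond the work area; not needed for the job, to be left where it is
- panel_rear (a point): Middle of the panel's +x end face (95 mm from its origin, 8 mm above its underside), the end that starts under the lip.
Things that resemble listed ones, but are neither listed nor needed, are in the scene too. Several things have the shape of the panel; the one meant has the colours described above.

How it is judged:
By the outcome, as a careful person would: the job done as asked, in the order asked, and still so for the second after the job is handed in, with the robot touching nothing.
It also fails if it takes over 58 s, if anything falls off the work surface, if the arm or the gripper's body presses on something with over 40 N, if the wrist force passes 120 N, or if a joint passes its speed limit or range.

## Working session

There is one attempt and no reset: what is moved stays moved. The work goes in short steps, Python scripts to look and compute and a tool call to move; the robot and the scene stay as the last step left them, time stands still between calls to the robot, and variables do not carry over. Pictures are saved under pics/ and viewed, about 8 in all and at most 12, crops included, and the job is handed in when it is done.

Besides the shell and the picture viewer there is one more tool, called after "Request:" in YAML: its name, and indented under it one key for each argument. move_arm: Moves the arm, as the interface text tells. Its arguments: {"type":"object","properties":{"steps":{"type":"array","items":{"type":"object","properties":{"turn":{"type":"array","items":{"type":"number"}},"translation":{"type":"array","items":{"type":"number"}},"fingers":{"type":"number"}}}}},"required":["steps"]}

```bash
mkdir -p pics; ls
cat > h.py <<'E'
import numpy as np, cv2
from workcell import telemetry, eyes, workorder
from scipy.spatial.transform import Rotation as R
def snap(name,fn):
    c=eyes.calibration(name); im=eyes.get_image(name)
    cv2.imwrite('pics/'+fn,cv2.cvtColor(im,cv2.COLOR_RGB2BGR)); return c,im
def K(c):
    f=210/np.tan(np.radians(c['fov_y'])/2); return f
def px2w(c,uv,z):
    f=K(c); uv=np.atleast_2d(np.array(uv,float))
    d=(uv-[c['cx'],c['cy']])/f
    s=d.copy()
    for _ in range(30): s=d/(1+c['k1']*(s**2).sum(1,keepdims=True))
    ray=np.c_[s[:,0],-s[:,1],-np.ones(len(s))]@np.array(c['rotation']).T
    o=np.array(c['origin']); z=np.broadcast_to(z,len(s))
    return o+ray*((z-o[2])/ray[:,2])[:,None]
def w2px(c,P):
    p=(np.atleast_2d(P)-np.array(c['origin']))@np.array(c['rotation'])
    s=np.c_[p[:,0],-p[:,1]]/(-p[:,2:3]); s=s*(1+c['k1']*(s**2).sum(1,keepdims=True))
    return s*K(c)+[c['cx'],c['cy']]
E
python3 - <<'E'
from h import *
for n in ['top','scene']:
    c,im=snap(n,n+'0.png'); print(n,c)
print(telemetry.get_state())
E
```

```text
pics
top {'fov_y': 54.26463522047517, 'cx': 274.2676175272752, 'cy': 213.56521703490964, 'k1': -0.04299928264206815, 'origin': array([ 0.44443757, -0.01013842,  1.05690638]), 'rotation': array([  4.56134657,  -0.71219447, -91.65557063])}
scene {'fov_y': 50.84243635040011, 'cx': 274.3377586823424, 'cy': 209.6076711793744, 'k1': -0.13229178027420813, 'origin': array([ 1.09129117, -0.08597829,  0.85623093]), 'rotation': array([37.57392076,  0.80257897, 80.91597719])}
{'time': 0.1, 'joint_positions': array([ 6.32847790e+01,  1.18801176e+01,  8.83967669e+01, -3.97913538e-06,
        7.98413530e+01, -8.62382783e+00]), 'qd': array([-0.00942001, -0.1540966 , -0.19179577,  0.02696886,  0.13218203,
        0.0845038 ]), 'joint_efforts': array([-1.26235838e-03, -3.71861100e+01, -2.82295293e+01,  7.00350059e-02,
        3.11051274e-02, -4.70425209e-05]), 'eef_pos': array([0.17821944, 0.54586008, 0.18029827]), 'tool_rot': array([-1.79982275e+02,  1.16901310e-01,  7.19086256e+01]), 'wrist_force': array([-0.33352504,  0.04219842, -0.04383025]), 'wrist_torque': array([0.05444418, 0.01242933, 0.05286963]), 'finger_gap': 0.9974489861233365}
```

```bash
sed -i "s/    c=eyes.calibration(name); im/    c=eyes.calibration(name); c['rotation']=R.from_euler('xyz',c['rotation'],degrees=True).as_matrix(); im/" h.py
python3 - <<'E'
import cv2
im=cv2.imread('pics/top0.png'); cv2.imwrite('pics/top0b.png',cv2.resize(im,(800,600),interpolation=cv2.INTER_CUBIC))
E
```

```text
(no output)
```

View pics/top0b.png

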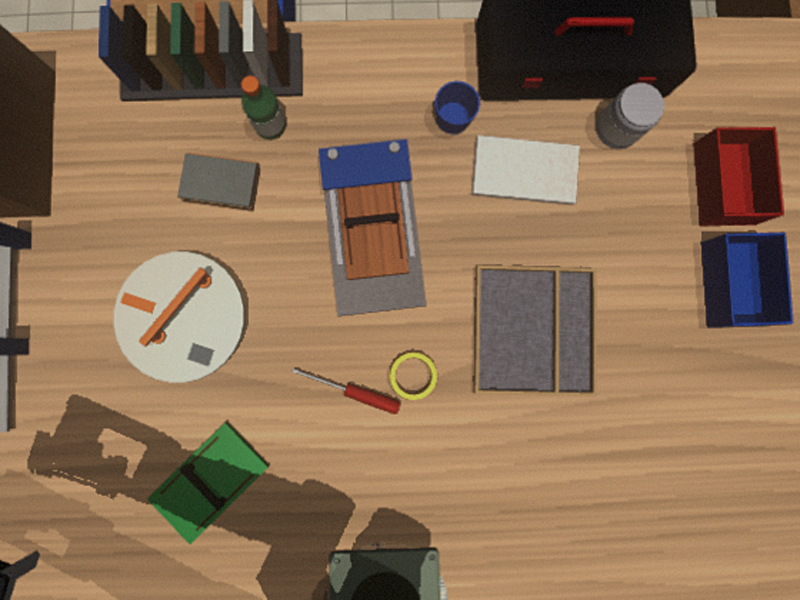

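View pics/scene0.png

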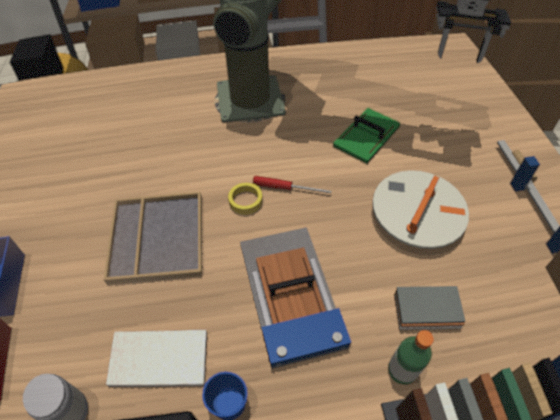

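Run:
```python
import cv2,numpy as np
im=cv2.imread('pics/top0.png')
a=cv2.resize(im[95:225,215:305],None,fx=4,fy=4,interpolation=cv2.INTER_CUBIC)
b=cv2.resize(im[170:270,80:180],None,fx=4,fy=4,interpolation=cv2.INTER_CUBIC)
o=np.zeros((520,770,3),np.uint8); o[:,:360]=a; o[:400,370:770]=b
cv2.imwrite('pics/crop1.png',o)
```

```text
(no output)
```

View pics/crop1.png

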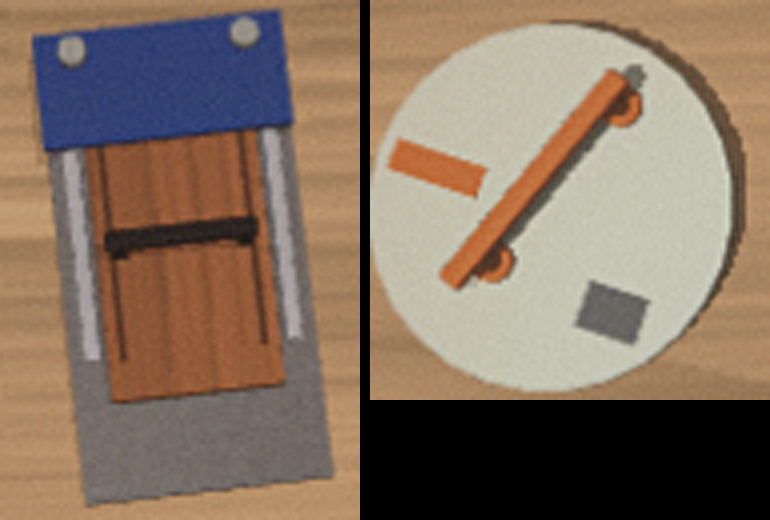

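```bash
cat > cal.py <<'E'
from h import *
def cal(n):
    c=eyes.calibration(n); c['rotation']=R.from_euler('xyz',c['rotation'],degrees=True).as_matrix(); return c
E
python3 - <<'E'
from cal import *
np.set_printoptions(precision=4,suppress=True)
c=cal('top')
A=lambda p:np.array(p)/4+[215,95]
B=lambda p:(np.array(p)-[370,0])/4+[80,170]
def rep(n,uv,z):
    P=px2w(c,uv,z); d=P[1]-P[0]; print(n,P[:,:2].tolist() if 0 else P[:,:2].round(4).tolist(),'mid',P[:,:2].mean(0),'len',np.hypot(*d[:2]),'ang',np.degrees(np.arctan2(d[1],d[0])))
rep('jignear',A([[88,505],[332,476]]),.012)
rep('lip',A([[45,150],[292,126]]),.038)
rep('jigL',A([[88,505],[45,150]]),[.012,.038])
rep('panelnear',A([[113,402],[285,382]]),.028)
rep('bar',A([[106,239],[256,227]]),.064)
rep('fenceL',A([[92,360],[70,150]]),.02)
rep('handle',B([[451,281],[619,77]]),.086)
rep('table',B([[550,22],[550,391]]),.04)
rep('tableh',B([[367,206],[734,206]]),.04)
T=np.array([[475,265],[594,268],[593,392],[474,391]])*.7
rep('trayFar',T[:2],.022);rep('trayNear',T[[3,2]],.022);rep('trayL',T[[3,0]],.022);rep('trayR',T[[2,1]],.022)
rep('divider',np.array([[557,391],[557,270]])*.7,.022)
print(w2px(c,[[.178,.5459,.18]]))
E
```

```text
jignear [[0.5104, 0.0701], [0.5246, -0.0862]] mid [ 0.5175 -0.0081] len 0.1570055394887714 ang -84.80998470464911
lip [[0.7349, 0.0907], [0.7464, -0.0665]] mid [0.7407 0.0121] len 0.15755972813955937 ang -85.81015205795998
jigL [[0.5104, 0.0701], [0.7349, 0.0907]] mid [0.6227 0.0804] len 0.22547541173969057 ang 5.223253675881126
panelnear [[0.5741, 0.0517], [0.5838, -0.0573]] mid [ 0.579  -0.0028] len 0.10946384350799498 ang -84.88566251710328
bar [[0.6706, 0.0516], [0.6756, -0.0408]] mid [0.6731 0.0054] len 0.09257350603976922 ang -86.86442161498918
fenceL [[0.6024, 0.065], [0.7396, 0.0763]] mid [0.671  0.0706] len 0.13765975542029935 ang 4.7235393889629576
handle [[0.4696, 0.3899], [0.5886, 0.2893]] mid [0.5291 0.3396] len 0.15584267428402246 ang -40.21528582200128
table [[0.6315, 0.347], [0.4013, 0.3471]] mid [0.5164 0.347 ] len 0.23019152566372714 ang 179.9706150339356
tableh [[0.5189, 0.462], [0.5126, 0.232]] mid [0.5157 0.347 ] len 0.23012767740267928 ang -91.57704772133535
trayFar [[0.5943, -0.1762], [0.5834, -0.3911]] mid [ 0.5889 -0.2837] len 0.21523706997220288 ang -92.91629238119893
trayNear [[0.371, -0.1655], [0.3623, -0.3771]] mid [ 0.3667 -0.2713] len 0.21174194432653867 ang -92.35471343610237
trayL [[0.371, -0.1655], [0.5943, -0.1762]] mid [ 0.4827 -0.1709] len 0.22357302501999243 ang -2.7299164910725713
trayR [[0.3623, -0.3771], [0.5834, -0.3911]] mid [ 0.4729 -0.3841] len 0.2215139282184373 ang -3.6348671049357786
divider [[0.3663, -0.3127], [0.5815, -0.3236]] mid [ 0.4739 -0.3182] len 0.21550397468697688 ang -2.889083889376992
[[ 10.2347 379.2154]]
```

```bash
cat > plan.py <<'E'
from cal import *
import sys, json
# usage: plan.py x y z yaw fingers nrows   (mm, deg) -> rows for a tool-down target
x,y,z,yaw,fg,n=map(float,sys.argv[1:7]); n=int(n)
s=telemetry.get_state()
p=np.array(s['eef_pos'])*1e3; r=R.from_euler('xyz',s['tool_rot'],degrees=True)
T=np.array([x,y,z]); G=R.from_euler('xyz',[180,0,yaw],degrees=True)
rows=[]
print('at',p.round(1),s['tool_rot'].round(2),'dist',np.linalg.norm(T-p).round(1),'turn',(r.inv()*G).as_rotvec().round(3))
for k in range(n,0,-1):
    t=r.inv().apply((T-p)/k).round(1); w=((r.inv()*G).as_rotvec()/k).round(3)
    rows.append({"turn":w.tolist(),"translation":t.tolist(),"fingers":fg})
    p=p+r.apply(t); r=r*R.from_rotvec(w)
print(json.dumps(rows))
E
python3 plan.py 529 339.5 200 49.8 60 10
```

```text
at [178.2 545.9 180.3] [-1.7998e+02  1.2000e-01  7.1910e+01] dist 407.5 turn [0.    0.002 0.386]
[{"turn": [0.0, 0.0, 0.039], "translation": [-8.7, 39.8, -2.0], "fingers": 60.0}, {"turn": [0.0, 0.0, 0.039], "translation": [-7.2, 40.1, -2.0], "fingers": 60.0}, {"turn": [0.0, 0.0, 0.038], "translation": [-5.6, 40.3, -2.0], "fingers": 60.0}, {"turn": [0.0, 0.0, 0.039], "translation": [-4.1, 40.5, -1.9], "fingers": 60.0}, {"turn": [0.0, 0.0, 0.038], "translation": [-2.5, 40.6, -2.0], "fingers": 60.0}, {"turn": [0.0, 0.0, 0.039], "translation": [-0.9, 40.7, -1.9], "fingers": 60.0}, {"turn": [0.0, 0.001, 0.038], "translation": [0.6, 40.7, -2.0], "fingers": 60.0}, {"turn": [0.0, 0.0, 0.039], "translation": [2.2, 40.6, -1.9], "fingers": 60.0}, {"turn": [0.0, 0.001, 0.038], "translation": [3.8, 40.5, -2.0], "fingers": 60.0}, {"turn": [0.0, 0.0, 0.039], "translation": [5.3, 40.3, -1.9], "fingers": 60.0}]
```

Request:
move_arm:
  steps:
    - {"turn":[0,0,0.04],"translation":[-9,40,-2],"fingers":60}
    - {"turn":[0,0,0.04],"translation":[-7,40,-2],"fingers":60}
    - {"turn":[0,0,0.04],"translation":[-6,40,-2],"fingers":60}
    - {"turn":[0,0,0.04],"translation":[-4,40,-2],"fingers":60}
    - {"turn":[0,0,0.04],"translation":[-2,40,-2],"fingers":60}
    - {"turn":[0,0,0.04],"translation":[-1,40,-2],"fingers":60}
    - {"turn":[0,0,0.04],"translation":[1,40,-2],"fingers":60}
    - {"turn":[0,0,0.04],"translation":[2,40,-2],"fingers":60}
    - {"turn":[0,0,0.04],"translation":[4,40,-2],"fingers":60}
    - {"turn":[0,0,0.03],"translation":[5,40,-2],"fingers":60}

```text
time: 0.93
eef_pos: [0.5256, 0.3333, 0.193]
tool_rot: [-179.7, 0.7, 49.5]
wrist_force: [-0.2, 0.3, 0.5]
finger_gap: 0.635
```

```bash
python3 plan.py 529 339.5 200 49.8 60 3; python3 -c "
from h import *
c,im=snap('wrist','w1.png'); print(c['origin'],c['cx'],c['cy'],c['k1'],c['fov_y'],telemetry.get_state()['time'])
import cv2
print(w2px(c,[[.529,.3395,.08]]))"
```

```text
at [525.6 333.3 193. ] [-179.7     0.75   49.52] dist 9.9 turn [-0.005  0.013 -0.005]
[{"turn": [-0.002, 0.004, -0.002], "translation": [2.3, -0.5, -2.4], "fingers": 60.0}, {"turn": [-0.002, 0.005, -0.001], "translation": [2.2, -0.5, -2.4], "fingers": 60.0}, {"turn": [-0.001, 0.004, -0.002], "translation": [2.3, -0.5, -2.3], "fingers": 60.0}]
[0.46849475 0.38663312 0.39700673] 282.5171585146333 204.9061035876444 -0.05721158117554999 69.04095584286068 0.9833
[[289.69029821 195.27563711]]
```

View pics/w1.png

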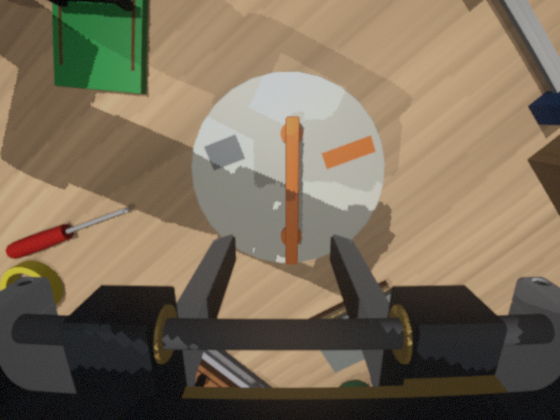

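```bash
python3 - <<'E'
from cal import *
c=cal('wrist')
P=px2w(c,[[292.3,117],[291.5,263.5]],.086); d=P[1]-P[0]
print(P,P.mean(0),np.hypot(*d[:2]),np.degrees(np.arctan2(d[1],d[0])), telemetry.get_state()['eef_pos'])
E
python3 plan.py 529 339.5 110 49.8 60 5
```

```text
[[0.47743535 0.38810277 0.086     ]
 [0.59699989 0.28499298 0.086     ]] [0.53721762 0.33654787 0.086     ] 0.15788384097851724 -40.773754507041254 [0.53291212 0.32798495 0.19301566]
at [532.9 328.  193. ] [179.89   0.66  49.1 ] dist 83.9 turn [ 0.002  0.012 -0.012]
[{"turn": [0.0, 0.002, -0.002], "translation": [1.4, -2.1, 16.6], "fingers": 60.0}, {"turn": [0.0, 0.002, -0.003], "translation": [1.4, -2.1, 16.6], "fingers": 60.0}, {"turn": [0.001, 0.003, -0.002], "translation": [1.4, -2.1, 16.6], "fingers": 60.0}, {"turn": [0.0, 0.002, -0.003], "translation": [1.3, -2.1, 16.6], "fingers": 60.0}, {"turn": [0.001, 0.003, -0.002], "translation": [1.3, -2.2, 16.6], "fingers": 60.0}]
```

```bash
python3 plan.py 529.5 340.5 64 49.4 60 8
```

```text
at [532.9 328.  193. ] [179.89   0.66  49.1 ] dist 129.7 turn [ 0.002  0.012 -0.005]
[{"turn": [0.0, 0.001, -0.001], "translation": [1.1, -1.4, 16.1], "fingers": 60.0}, {"turn": [0.0, 0.002, -0.001], "translation": [1.1, -1.4, 16.1], "fingers": 60.0}, {"turn": [0.0, 0.001, -0.001], "translation": [1.0, -1.4, 16.1], "fingers": 60.0}, {"turn": [0.0, 0.002, -0.0], "translation": [1.0, -1.4, 16.1], "fingers": 60.0}, {"turn": [0.0, 0.001, -0.001], "translation": [1.0, -1.4, 16.1], "fingers": 60.0}, {"turn": [0.001, 0.002, -0.0], "translation": [1.0, -1.3, 16.1], "fingers": 60.0}, {"turn": [0.0, 0.001, -0.001], "translation": [1.0, -1.3, 16.2], "fingers": 60.0}, {"turn": [0.001, 0.002, -0.0], "translation": [0.9, -1.4, 16.1], "fingers": 60.0}]
```

Request:
move_arm:
  steps:
    - {"turn":[0,0.004,0],"translation":[3,-4,14],"fingers":60}
    - {"turn":[0,0.004,0],"translation":[3,-4,20],"fingers":60}
    - {"turn":[0,0.004,-0.003],"translation":[2,-3,22],"fingers":60}
    - {"turn":[0,0,-0.002],"translation":[0,0,22],"fingers":60}
    - {"turn":[0,0,0],"translation":[0,0,20],"fingers":60}
    - {"turn":[0,0,0],"translation":[0,0,12],"fingers":60}
    - {"turn":[0,0,0],"translation":[0,0,5],"fingers":60}
    - {"turn":[0,0,0],"translation":[0,0,0],"fingers":60}

```text
time: 1.65
eef_pos: [0.5342, 0.3359, 0.0708]
tool_rot: [179.9, 0.1, 48.8]
wrist_force: [-0.0, -0.1, 0.4]
finger_gap: 0.639
```

```bash
python3 plan.py 529.5 340.5 61 49.4 60 2;python3 -c "
from h import *
c,im=snap('wrist','w2.png');f=im.astype(int);m=(f[...,0]>120)&(f[...,0]-f[...,2]>90)&(f[...,0]-f[...,1]>50)
ys,xs=np.nonzero(m[:,200:330]);print([(y,xs[ys==y].min()+200,xs[ys==y].max()+200) for y in np.unique(ys)[::15]])"
```

```text
at [534.2 335.9  70.8] [1.7989e+02 6.0000e-02 4.8760e+01] dist 11.8 turn [ 0.002  0.001 -0.011]
[{"turn": [0.001, 0.001, -0.006], "translation": [0.2, -3.3, 4.9], "fingers": 60.0}, {"turn": [0.001, 0.0, -0.005], "translation": [0.2, -3.3, 4.9], "fingers": 60.0}]
[(np.int64(106), np.int64(273), np.int64(291)), (np.int64(121), np.int64(270), np.int64(292)), (np.int64(136), np.int64(267), np.int64(292)), (np.int64(151), np.int64(272), np.int64(292)), (np.int64(166), np.int64(273), np.int64(292)), (np.int64(181), np.int64(273), np.int64(292)), (np.int64(196), np.int64(273), np.int64(293)), (np.int64(211), np.int64(289), np.int64(292)), (np.int64(271), np.int64(276), np.int64(292)), (np.int64(286), np.int64(271), np.int64(292)), (np.int64(301), np.int64(277), np.int64(292)), (np.int64(316), np.int64(277), np.int64(292))]
```

View pics/w2.png

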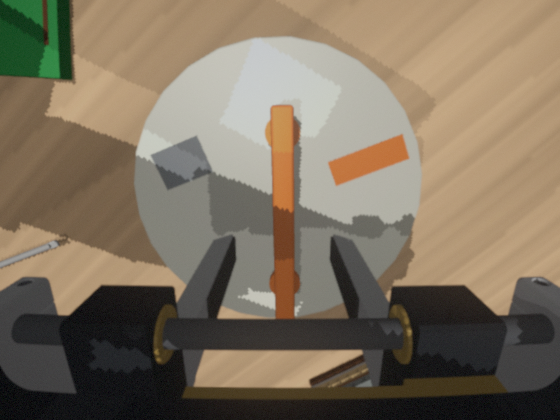

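Request:
move_arm:
  steps:
    - {"turn":[0,0,-0.005],"translation":[0,-4,6],"fingers":60}
    - {"turn":[0,0,-0.005],"translation":[0,-3,4],"fingers":60}
    - {"turn":[0,0,0],"translation":[0,0,0],"fingers":30}
    - {"turn":[0,0,0],"translation":[0,0,0],"fingers":20}
    - {"turn":[0,0,0],"translation":[0,0,0],"fingers":5}
    - {"turn":[0,0,0],"translation":[0,0,0],"fingers":5}
    - {"turn":[0,0,0],"translation":[0,0,0],"fingers":5}
    - {"turn":[0,0,0],"translation":[0,0,0],"fingers":5}

```text
time: 2.37
eef_pos: [0.5329, 0.3439, 0.0674]
tool_rot: [179.6, -0.6, 49.5]
wrist_force: [-0.3, 0.5, -0.3]
finger_gap: 0.248
```

```bash
python3 plan.py 529.5 340.5 61 49.4 5 2
```

```text
at [532.9 343.9  67.4] [179.59  -0.6   49.46] dist 8.0 turn [ 0.007 -0.01   0.001]
[{"turn": [0.004, -0.005, 0.0], "translation": [-2.4, -0.2, 3.2], "fingers": 5.0}, {"turn": [0.003, -0.005, 0.001], "translation": [-2.5, -0.2, 3.1], "fingers": 5.0}]
```

Request:
move_arm:
  steps:
    - {"turn":[0,0,0],"translation":[-2,0,8],"fingers":22}
    - {"turn":[0,0,0],"translation":[0,0,3],"fingers":22}
    - {"turn":[0,0,0],"translation":[0,0,0],"fingers":5}
    - {"turn":[0,0,0],"translation":[0,0,0],"fingers":5}
    - {"turn":[0,0,0],"translation":[0,0,0],"fingers":5}
    - {"turn":[0,0,0],"translation":[0,0,0],"fingers":5}

```text
time: 2.87
eef_pos: [0.5318, 0.3417, 0.0559]
tool_rot: [179.6, -0.6, 49.4]
wrist_force: [-0.3, -0.5, 0.2]
finger_gap: 0.142
```

```bash
python3 plan.py 529.5 340.5 61 49.4 5 2
```

```text
at [531.8 341.7  55.9] [179.58  -0.58  49.44] dist 5.7 turn [ 0.007 -0.01   0.001]
[{"turn": [0.004, -0.005, 0.0], "translation": [-1.2, -0.5, -2.6], "fingers": 5.0}, {"turn": [0.003, -0.005, 0.001], "translation": [-1.2, -0.5, -2.5], "fingers": 5.0}]
```

Request:
move_arm:
  steps:
    - {"turn":[0,0,0],"translation":[0,0,-5],"fingers":5}
    - {"turn":[0,0,0],"translation":[0,0,-10],"fingers":5}
    - {"turn":[0,0,0],"translation":[0,0,-15],"fingers":5}
    - {"turn":[0,0,0],"translation":[0,0,-20],"fingers":5}
    - {"turn":[0,0,0],"translation":[0,0,-25],"fingers":5}
    - {"turn":[0,0,0],"translation":[0,0,-25],"fingers":5}
    - {"turn":[0,0,0],"translation":[0,0,-15],"fingers":5}
    - {"turn":[0,0,0],"translation":[0,0,-5],"fingers":5}

```text
time: 3.53
eef_pos: [0.5261, 0.3399, 0.1779]
tool_rot: [179.9, 0.0, 49.4]
wrist_force: [0.6, 0.0, -0.9]
finger_gap: 0.143
```

```bash
python3 plan.py 500 0 190 68 5 10
```

```text
at [526.1 339.9 177.9] [1.7989e+02 2.0000e-02 4.9430e+01] dist 341.1 turn [ 0.002  0.001 -0.324]
[{"turn": [0.0, 0.0, -0.032], "translation": [-27.5, 20.1, -1.2], "fingers": 5.0}, {"turn": [0.0, 0.0, -0.032], "translation": [-28.1, 19.2, -1.2], "fingers": 5.0}, {"turn": [0.0, 0.0, -0.033], "translation": [-28.8, 18.3, -1.2], "fingers": 5.0}, {"turn": [0.0, 0.0, -0.032], "translation": [-29.3, 17.4, -1.1], "fingers": 5.0}, {"turn": [0.0, 0.0, -0.033], "translation": [-29.9, 16.4, -1.2], "fingers": 5.0}, {"turn": [0.0, 0.0, -0.032], "translation": [-30.4, 15.4, -1.1], "fingers": 5.0}, {"turn": [0.0, 0.0, -0.033], "translation": [-30.9, 14.5, -1.2], "fingers": 5.0}, {"turn": [0.001, 0.0, -0.032], "translation": [-31.3, 13.4, -1.1], "fingers": 5.0}, {"turn": [0.0, 0.0, -0.033], "translation": [-31.8, 12.4, -1.2], "fingers": 5.0}, {"turn": [0.001, 0.001, -0.032], "translation": [-32.1, 11.3, -1.1], "fingers": 5.0}]
```

Request:
move_arm:
  steps:
    - {"turn":[0,0,-0.03],"translation":[-15,10,-1],"fingers":5}
    - {"turn":[0,0,-0.03],"translation":[-28,19,-1],"fingers":5}
    - {"turn":[0,0,-0.03],"translation":[-29,18,-1],"fingers":5}
    - {"turn":[0,0,-0.03],"translation":[-29,17,-1],"fingers":5}
    - {"turn":[0,0,-0.03],"translation":[-30,16,-1],"fingers":5}
    - {"turn":[0,0,-0.03],"translation":[-30,15,-1],"fingers":5}
    - {"turn":[0,0,-0.03],"translation":[-31,14,-1],"fingers":5}
    - {"turn":[0,0,-0.03],"translation":[-31,13,-1],"fingers":5}
    - {"turn":[0,0,-0.03],"translation":[-32,12,-1],"fingers":5}
    - {"turn":[0,0,-0.03],"translation":[-32,11,-1],"fingers":5}

```text
time: 4.37
eef_pos: [0.4947, 0.0142, 0.188]
tool_rot: [179.8, -0.4, 68.3]
wrist_force: [0.4, 0.2, -0.9]
finger_gap: 0.142
```

```bash
python3 plan.py 474 -350 170 87.1 5 10
```

```text
at [494.7  14.2 188. ] [179.83  -0.36  68.26] dist 365.2 turn [ 0.004 -0.006 -0.329]
[{"turn": [0.0, -0.001, -0.033], "translation": [-34.6, 11.6, 1.6], "fingers": 5.0}, {"turn": [0.0, -0.001, -0.033], "translation": [-35.0, 10.4, 1.6], "fingers": 5.0}, {"turn": [0.0, -0.0, -0.033], "translation": [-35.3, 9.3, 1.7], "fingers": 5.0}, {"turn": [0.001, -0.001, -0.033], "translation": [-35.6, 8.1, 1.7], "fingers": 5.0}, {"turn": [0.0, -0.0, -0.033], "translation": [-35.8, 6.9, 1.7], "fingers": 5.0}, {"turn": [0.001, -0.001, -0.033], "translation": [-36.0, 5.7, 1.7], "fingers": 5.0}, {"turn": [0.0, -0.0, -0.033], "translation": [-36.2, 4.5, 1.8], "fingers": 5.0}, {"turn": [0.001, -0.001, -0.033], "translation": [-36.3, 3.3, 1.7], "fingers": 5.0}, {"turn": [0.0, -0.0, -0.032], "translation": [-36.4, 2.1, 1.8], "fingers": 5.0}, {"turn": [0.001, -0.001, -0.033], "translation": [-36.5, 1.0, 1.8], "fingers": 5.0}]
```

Request:
move_arm:
  steps:
    - {"turn":[0,0,-0.033],"translation":[-36,12,2],"fingers":5}
    - {"turn":[0,0,-0.033],"translation":[-37,10,2],"fingers":5}
    - {"turn":[0,0,-0.033],"translation":[-37,9,2],"fingers":5}
    - {"turn":[0,0,-0.033],"translation":[-37,8,2],"fingers":5}
    - {"turn":[0,0,-0.033],"translation":[-37,7,2],"fingers":5}
    - {"turn":[0,0,-0.033],"translation":[-37,6,2],"fingers":5}
    - {"turn":[0,0,-0.033],"translation":[-37,4,2],"fingers":5}
    - {"turn":[0,0,-0.033],"translation":[-36,3,2],"fingers":5}
    - {"turn":[0,0,-0.033],"translation":[-30,2,2],"fingers":5}
    - {"turn":[0,0,-0.033],"translation":[-15,1,2],"fingers":5}

```text
time: 5.2
eef_pos: [0.4675, -0.3492, 0.163]
tool_rot: [179.8, -0.3, 87.9]
wrist_force: [0.8, -0.3, -1.3]
finger_gap: 0.142
```

Request:
move_arm:
  steps:
    - {"turn":[0,0,0],"translation":[0,0,0],"fingers":5}
    - {"turn":[0,0,0],"translation":[0,0,0],"fingers":5}

```text
time: 5.37
eef_pos: [0.4656, -0.3528, 0.1611]
tool_rot: [179.9, -0.4, 87.6]
wrist_force: [-0.3, -0.1, -1.4]
finger_gap: 0.142
```

```bash
python3 plan.py 474 -350 60 87.1 5 6; python3 -c "
from h import *
import cv2
c,im=snap('wrist','w3.png');print(c)
c,im=snap('top','t3.png');a=im[165:300,310:440]
b=cv2.imread('pics/w3.png'); a=cv2.resize(a[...,::-1],None,fx=3,fy=3,interpolation=cv2.INTER_CUBIC)
b=cv2.resize(b,(400,300)); o=np.zeros((405,790,3),np.uint8); o[:,:390]=a;o[:300,390:]=b; cv2.imwrite('pics/c3.png',o); print(telemetry.get_state()['eef_pos'])"
```

```text
at [ 465.6 -352.8  161.1] [179.88  -0.41  87.61] dist 101.4 turn [ 0.002 -0.007  0.009]
[{"turn": [0.0, -0.001, 0.001], "translation": [0.4, 1.3, 16.9], "fingers": 5.0}, {"turn": [0.0, -0.001, 0.002], "translation": [0.4, 1.3, 16.8], "fingers": 5.0}, {"turn": [0.001, -0.001, 0.001], "translation": [0.4, 1.4, 16.8], "fingers": 5.0}, {"turn": [0.0, -0.001, 0.002], "translation": [0.5, 1.4, 16.9], "fingers": 5.0}, {"turn": [0.001, -0.002, 0.001], "translation": [0.5, 1.3, 16.8], "fingers": 5.0}, {"turn": [0.0, -0.001, 0.002], "translation": [0.5, 1.4, 16.9], "fingers": 5.0}]
{'fov_y': 69.04095584286068, 'cx': 282.5171585146333, 'cy': 204.9061035876444, 'k1': -0.05721158117554999, 'origin': array([ 0.38657906, -0.35028661,  0.36456676]), 'rotation': array([[ 0.04227579, -0.96111531, -0.27289214],
       [ 0.99907693,  0.04274996,  0.00421089],
       [ 0.00761898, -0.27281826,  0.96203542]])}
[ 0.465923   -0.35159364  0.16122376]
```

View pics/c3.png

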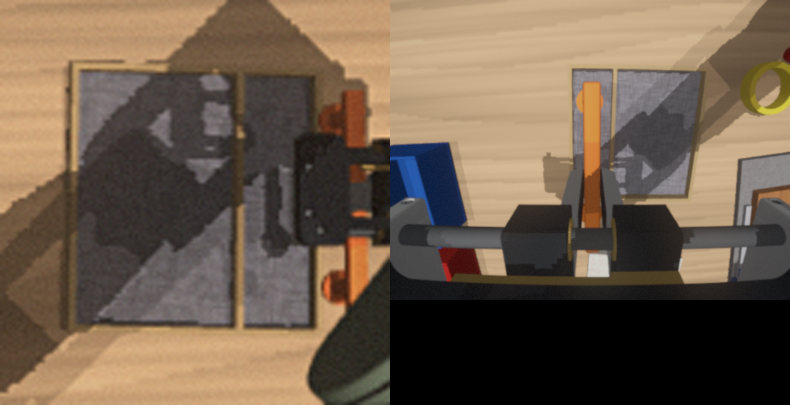

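Run:
```python
from cal import *
c=cal('wrist'); print(px2w(c,[[254.8,96.6],[439.6,98],[414.4,278.6],[315,97]],.022).round(4))
b=cv2.imread('pics/t3.png')
t=cal('top')
f=lambda p:np.array(p)/3+[310,165]
print(px2w(t,f([[69,62],[318,70],[317,328],[72,328],[240,70],[240,328]]),.022).round(4))
```

```text
[[ 0.3628 -0.3753  0.022 ]
 [ 0.3705 -0.1749  0.022 ]
 [ 0.589  -0.1863  0.022 ]
 [ 0.3657 -0.311   0.022 ]]
[[ 0.5939 -0.1775  0.022 ]
 [ 0.5815 -0.3916  0.022 ]
 [ 0.3624 -0.3786  0.022 ]
 [ 0.3693 -0.171   0.022 ]
 [ 0.5832 -0.324   0.022 ]
 [ 0.3647 -0.3129  0.022 ]]
```

Request:
move_arm:
  steps:
    - {"turn":[0,-0.004,0.004],"translation":[0,2,10],"fingers":5}
    - {"turn":[0,-0.003,0.005],"translation":[0,2,20],"fingers":5}
    - {"turn":[0,0,0],"translation":[0,2,25],"fingers":5}
    - {"turn":[0,0,0],"translation":[0,1,25],"fingers":5}
    - {"turn":[0,0,0],"translation":[0,0,18],"fingers":5}
    - {"turn":[0,0,0],"translation":[0,0,8],"fingers":5}
    - {"turn":[0,0,0],"translation":[0,0,3],"fingers":5}

```text
time: 6.05
eef_pos: [0.4787, -0.3426, 0.0496]
tool_rot: [179.5, 0.2, 87.7]
wrist_force: [0.2, 0.8, -1.7]
finger_gap: 0.144
```

```bash
python3 plan.py 473 -350.5 22 87 5 6
```

```text
at [ 478.7 -342.6   49.6] [1.7954e+02 1.7000e-01 8.7700e+01] dist 29.2 turn [0.008 0.003 0.012]
[{"turn": [0.001, 0.0, 0.002], "translation": [-1.3, -0.9, 4.6], "fingers": 5.0}, {"turn": [0.001, 0.001, 0.002], "translation": [-1.3, -0.9, 4.6], "fingers": 5.0}, {"turn": [0.002, 0.0, 0.002], "translation": [-1.4, -0.9, 4.6], "fingers": 5.0}, {"turn": [0.001, 0.001, 0.002], "translation": [-1.4, -0.9, 4.6], "fingers": 5.0}, {"turn": [0.002, 0.0, 0.002], "translation": [-1.3, -0.9, 4.6], "fingers": 5.0}, {"turn": [0.001, 0.001, 0.002], "translation": [-1.4, -0.9, 4.6], "fingers": 5.0}]
```

Request:
move_arm:
  steps:
    - {"turn":[0.002,0,0.003],"translation":[-3,-2,2],"fingers":5}
    - {"turn":[0.002,0,0.003],"translation":[-3,-2,4],"fingers":5}
    - {"turn":[0.002,0,0.003],"translation":[-2,-1,4],"fingers":5}
    - {"turn":[0.002,0,0.002],"translation":[0,-1,4],"fingers":5}
    - {"turn":[0,0,0],"translation":[0,0,3],"fingers":5}
    - {"turn":[0,0,0],"translation":[0,0,3],"fingers":5}

```text
time: 6.55
eef_pos: [0.4747, -0.3517, 0.0318]
tool_rot: [179.7, 0.4, 87.1]
wrist_force: [-0.3, -0.1, -2.0]
finger_gap: 0.146
```

```bash
python3 plan.py 473 -350.5 22 87 5 4
```

```text
at [ 474.7 -351.7   31.8] [179.74   0.43  87.12] dist 10.1 turn [0.005 0.008 0.002]
[{"turn": [0.001, 0.002, 0.001], "translation": [0.3, -0.5, 2.5], "fingers": 5.0}, {"turn": [0.001, 0.002, 0.0], "translation": [0.3, -0.4, 2.4], "fingers": 5.0}, {"turn": [0.001, 0.002, 0.001], "translation": [0.3, -0.5, 2.5], "fingers": 5.0}, {"turn": [0.002, 0.002, 0.0], "translation": [0.3, -0.4, 2.4], "fingers": 5.0}]
```

Request:
move_arm:
  steps:
    - {"turn":[0.002,0.003,0],"translation":[0,0,2],"fingers":5}
    - {"turn":[0.002,0.003,0],"translation":[0,0,2],"fingers":5}
    - {"turn":[0,0.002,0],"translation":[0,0,2],"fingers":5}
    - {"turn":[0,0,0],"translation":[0,0,1.5],"fingers":5}

```text
time: 6.88
eef_pos: [0.4752, -0.3527, 0.0243]
tool_rot: [179.9, -0.0, 87.1]
wrist_force: [-0.3, 0.6, -1.0]
finger_gap: 0.144
```

Request:
move_arm:
  steps:
    - {"turn":[0,0,0],"translation":[0,0,1.5],"fingers":5}
    - {"turn":[0,0,0],"translation":[0,0,1.5],"fingers":5}

```text
time: 7.05
eef_pos: [0.4753, -0.3533, 0.0218]
tool_rot: [179.9, 0.0, 87.1]
wrist_force: [-4.2, 1.5, 9.5]
finger_gap: 0.147
```

Request:
move_arm:
  steps:
    - {"turn":[0,0,0],"translation":[0,0,0],"fingers":5}
    - {"turn":[0,0,0],"translation":[0,0,0],"fingers":18}
    - {"turn":[0,0,0],"translation":[0,0,0],"fingers":30}
    - {"turn":[0,0,0],"translation":[0,0,0],"fingers":40}
    - {"turn":[0,0,0],"translation":[0,0,0],"fingers":40}
    - {"turn":[0,0,0],"translation":[0,0,-8],"fingers":40}
    - {"turn":[0,0,0],"translation":[0,0,-20],"fingers":40}
    - {"turn":[0,0,0],"translation":[0,0,-30],"fingers":40}
    - {"turn":[0,0,0],"translation":[0,0,-35],"fingers":40}
    - {"turn":[0,0,0],"translation":[0,0,-35],"fingers":40}

```text
time: 7.88
eef_pos: [0.4702, -0.3481, 0.1466]
tool_rot: [-179.3, -0.7, 87.1]
wrist_force: [1.1, -1.1, -0.5]
finger_gap: 0.424
```

```bash
python3 plan.py 620 -80 190 40 40 10
```

```text
at [ 470.2 -348.1  146.6] [-179.3    -0.69   87.08] dist 310.2 turn [-0.016 -0.006  0.822]
[{"turn": [-0.002, -0.001, 0.082], "translation": [27.6, 13.5, -4.2], "fingers": 40.0}, {"turn": [-0.002, -0.001, 0.082], "translation": [28.6, 11.2, -4.2], "fingers": 40.0}, {"turn": [-0.002, -0.001, 0.082], "translation": [29.4, 8.9, -4.2], "fingers": 40.0}, {"turn": [-0.001, -0.001, 0.082], "translation": [30.1, 6.4, -4.2], "fingers": 40.0}, {"turn": [-0.001, -0.0, 0.082], "translation": [30.5, 4.0, -4.2], "fingers": 40.0}, {"turn": [-0.002, -0.001, 0.082], "translation": [30.7, 1.5, -4.2], "fingers": 40.0}, {"turn": [-0.001, -0.0, 0.082], "translation": [30.7, -1.0, -4.2], "fingers": 40.0}, {"turn": [-0.002, -0.001, 0.083], "translation": [30.5, -3.6, -4.3], "fingers": 40.0}, {"turn": [-0.001, -0.0, 0.082], "translation": [30.1, -6.1, -4.3], "fingers": 40.0}, {"turn": [-0.002, -0.001, 0.083], "translation": [29.5, -8.5, -4.3], "fingers": 40.0}]
```

Request:
move_arm:
  steps:
    - {"turn":[-0.002,0,0.08],"translation":[27,14,-6],"fingers":40}
    - {"turn":[-0.002,0,0.08],"translation":[28,11,-5],"fingers":40}
    - {"turn":[-0.002,0,0.08],"translation":[29,9,-5],"fingers":40}
    - {"turn":[-0.002,0,0.08],"translation":[30,6,-4],"fingers":40}
    - {"turn":[-0.002,0,0.08],"translation":[30,4,-4],"fingers":40}
    - {"turn":[-0.002,0,0.08],"translation":[30,1,-4],"fingers":40}
    - {"turn":[-0.001,0,0.08],"translation":[30,-1,-4],"fingers":40}
    - {"turn":[-0.002,0,0.08],"translation":[30,-4,-4],"fingers":40}
    - {"turn":[-0.001,0,0.08],"translation":[30,-6,-4],"fingers":40}
    - {"turn":[-0.002,0,0.08],"translation":[29,-9,-4],"fingers":40}

```text
time: 8.72
eef_pos: [0.6299, -0.0855, 0.2153]
tool_rot: [178.2, -0.8, 38.4]
wrist_force: [0.5, -0.3, 0.0]
finger_gap: 0.421
```

```bash
python3 plan.py 665 4.5 170 4.9 40 7
```

```text
at [629.9 -85.5 215.3] [178.17  -0.77  38.35] dist 106.6 turn [ 0.027 -0.022  0.584]
[{"turn": [0.004, -0.003, 0.083], "translation": [11.8, -7.2, 6.4], "fingers": 40.0}, {"turn": [0.004, -0.003, 0.083], "translation": [11.2, -8.1, 6.4], "fingers": 40.0}, {"turn": [0.004, -0.003, 0.084], "translation": [10.5, -9.0, 6.4], "fingers": 40.0}, {"turn": [0.004, -0.003, 0.083], "translation": [9.7, -9.8, 6.4], "fingers": 40.0}, {"turn": [0.004, -0.003, 0.084], "translation": [8.9, -10.6, 6.4], "fingers": 40.0}, {"turn": [0.003, -0.004, 0.083], "translation": [8.1, -11.2, 6.4], "fingers": 40.0}, {"turn": [0.004, -0.003, 0.084], "translation": [7.1, -11.9, 6.5], "fingers": 40.0}]
```

Request:
move_arm:
  steps:
    - {"turn":[0.005,-0.003,0.083],"translation":[13,-8,6],"fingers":40}
    - {"turn":[0.005,-0.003,0.083],"translation":[12,-8,6],"fingers":40}
    - {"turn":[0.005,-0.003,0.083],"translation":[12,-9,8],"fingers":40}
    - {"turn":[0.005,-0.003,0.083],"translation":[11,-10,8],"fingers":40}
    - {"turn":[0.005,-0.003,0.083],"translation":[9,-11,8],"fingers":40}
    - {"turn":[0.003,-0.003,0.083],"translation":[8,-11,8],"fingers":40}
    - {"turn":[0.003,-0.003,0.083],"translation":[7,-12,8],"fingers":40}
    - {"turn":[0,0,0],"translation":[0,0,0],"fingers":40}
    - {"turn":[0,0,0],"translation":[0,0,0],"fingers":40}

```text
time: 9.47
eef_pos: [0.676, 0.0211, 0.1712]
tool_rot: [-179.8, -0.6, 4.0]
wrist_force: [0.4, -0.0, 0.4]
finger_gap: 0.424
```

```bash
python3 plan.py 673.5 5.5 80 4.9 40 7;  python3 -c "
from h import *
c,im=snap('wrist','w4.png');print(c, telemetry.get_state()['eef_pos'])"
```

```text
at [676.   21.1 171.2] [-179.79   -0.64    4.01] dist 92.6 turn [-0.004 -0.011 -0.016]
[{"turn": [-0.001, -0.002, -0.002], "translation": [-0.7, 2.2, 13.0], "fingers": 40.0}, {"turn": [-0.0, -0.002, -0.002], "translation": [-0.6, 2.2, 13.0], "fingers": 40.0}, {"turn": [-0.001, -0.001, -0.002], "translation": [-0.6, 2.2, 13.0], "fingers": 40.0}, {"turn": [-0.0, -0.002, -0.002], "translation": [-0.6, 2.2, 13.0], "fingers": 40.0}, {"turn": [-0.001, -0.001, -0.003], "translation": [-0.6, 2.2, 13.1], "fingers": 40.0}, {"turn": [-0.0, -0.002, -0.002], "translation": [-0.6, 2.3, 13.0], "fingers": 40.0}, {"turn": [-0.001, -0.001, -0.003], "translation": [-0.6, 2.2, 13.1], "fingers": 40.0}]
{'fov_y': 69.04095584286068, 'cx': 282.5171585146333, 'cy': 204.9061035876444, 'k1': -0.05721158117554999, 'origin': array([0.66871928, 0.0996878 , 0.37514594]), 'rotation': array([[ 0.99754516, -0.06391823, -0.02860269],
       [ 0.06923485,  0.96147734,  0.26602229],
       [ 0.01049717, -0.26734955,  0.96354244]])} [0.67584227 0.0210798  0.17114013]
```

View pics/w4.png

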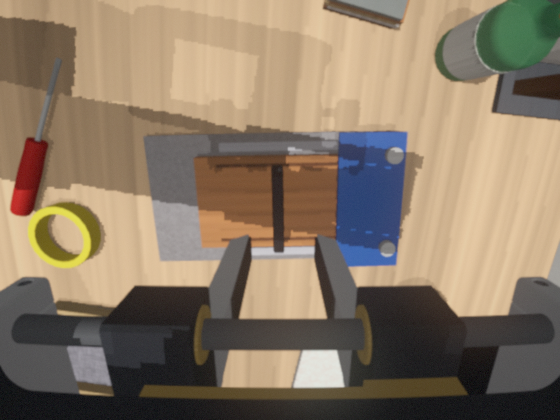

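Run:
```python
from cal import *
c=cal('wrist')
P=px2w(c,[[277.5,165],[278.5,252]],.064);print(P,P.mean(0))
print(px2w(c,[[336.5,157],[336.5,247]],.038))
print(px2w(c,[[196,157],[203,247]],.028))
```

```text
[[ 0.66974745  0.05572483  0.064     ]
 [ 0.67705842 -0.04034173  0.064     ]] [0.67340293 0.00769155 0.064     ]
[[ 0.7342057   0.06536142  0.038     ]
 [ 0.74663223 -0.04120074  0.038     ]]
[[ 0.57705395  0.05371341  0.028     ]
 [ 0.58497235 -0.05607152  0.028     ]]
```

Request:
move_arm:
  steps:
    - {"turn":[0,-0.004,-0.005],"translation":[-1,4,8],"fingers":40}
    - {"turn":[0,-0.004,-0.005],"translation":[-1,4,16],"fingers":40}
    - {"turn":[0,-0.003,0],"translation":[-1,4,20],"fingers":40}
    - {"turn":[0,0,0],"translation":[0,3,16],"fingers":40}
    - {"turn":[0,0,0],"translation":[0,0,12],"fingers":40}
    - {"turn":[0,0,0],"translation":[0,0,8],"fingers":40}
    - {"turn":[0,0,0],"translation":[0,0,0],"fingers":40}
    - {"turn":[0,0,0],"translation":[0,0,0],"fingers":40}

```text
time: 10.18
eef_pos: [0.6734, -0.0022, 0.0868]
tool_rot: [-179.9, -0.1, 4.7]
wrist_force: [0.0, 0.9, 0.8]
finger_gap: 0.423
```

```bash
python3 plan.py 673.5 6.5 42 4.6 40 6
```

```text
at [673.4  -2.2  86.8] [-1.7993e+02 -9.0000e-02  4.6500e+00] dist 45.7 turn [-0.001 -0.002  0.001]
[{"turn": [-0.0, -0.0, 0.0], "translation": [0.1, -1.4, 7.5], "fingers": 40.0}, {"turn": [-0.0, -0.0, 0.0], "translation": [0.1, -1.5, 7.5], "fingers": 40.0}, {"turn": [-0.0, -0.0, 0.0], "translation": [0.1, -1.4, 7.5], "fingers": 40.0}, {"turn": [-0.0, -0.001, 0.0], "translation": [0.1, -1.5, 7.4], "fingers": 40.0}, {"turn": [-0.001, -0.0, 0.0], "translation": [0.2, -1.4, 7.5], "fingers": 40.0}, {"turn": [-0.0, -0.001, 0.001], "translation": [0.1, -1.5, 7.4], "fingers": 40.0}]
```

Request:
move_arm:
  steps:
    - {"turn":[0,0,0],"translation":[0,-2,6],"fingers":40}
    - {"turn":[0,0,0],"translation":[0,-2,8],"fingers":40}
    - {"turn":[0,0,0],"translation":[0,-2,8],"fingers":40}
    - {"turn":[0,0,0],"translation":[0,-1,8],"fingers":40}
    - {"turn":[0,0,0],"translation":[0,0,5],"fingers":40}
    - {"turn":[0,0,0],"translation":[0,0,2],"fingers":40}
    - {"turn":[0,0,0],"translation":[0,0,0],"fingers":40}

```text
time: 10.77
eef_pos: [0.675, 0.0062, 0.0487]
tool_rot: [-180.0, -0.4, 4.8]
wrist_force: [-0.1, 0.5, -0.1]
finger_gap: 0.425
```

```bash
python3 plan.py 673.5 6.5 42 4.6 40 2
```

```text
at [675.    6.2  48.7] [-179.97   -0.36    4.75] dist 6.9 turn [-0.    -0.006  0.003]
[{"turn": [-0.0, -0.003, 0.001], "translation": [-0.7, -0.2, 3.4], "fingers": 40.0}, {"turn": [-0.0, -0.003, 0.002], "translation": [-0.8, -0.2, 3.3], "fingers": 40.0}]
```

Request:
move_arm:
  steps:
    - {"turn":[0,-0.003,0],"translation":[-1,0,4],"fingers":40}
    - {"turn":[0,-0.003,0],"translation":[0,0,3],"fingers":18}
    - {"turn":[0,0,0],"translation":[0,0,0],"fingers":18}
    - {"turn":[0,0,0],"translation":[0,0,0],"fingers":18}
    - {"turn":[0,0,0],"translation":[0,0,0],"fingers":18}
    - {"turn":[0,0,0],"translation":[0,0,0],"fingers":18}

```text
time: 11.27
eef_pos: [0.6747, 0.006, 0.0417]
tool_rot: [-180.0, -0.1, 4.8]
wrist_force: [-0.2, 0.6, -0.3]
finger_gap: 0.197
```

```bash
python3 plan.py 616 0 42 4.9 18 10; python3 -c "
from h import *
c,im=snap('wrist','w5.png');cv2.imwrite('pics/w5c.png',cv2.cvtColor(im,cv2.COLOR_RGB2BGR)[60:400,60:500])"
```

```text
at [674.7   6.   41.7] [-1.80e+02 -7.00e-02  4.76e+00] dist 59.0 turn [-0.    -0.001 -0.002]
[{"turn": [-0.0, -0.0, -0.0], "translation": [-5.9, 0.1, -0.0], "fingers": 18.0}, {"turn": [-0.0, -0.0, -0.0], "translation": [-5.9, 0.1, -0.0], "fingers": 18.0}, {"turn": [-0.0, -0.0, -0.0], "translation": [-5.9, 0.1, -0.0], "fingers": 18.0}, {"turn": [-0.0, -0.0, -0.0], "translation": [-5.9, 0.1, -0.0], "fingers": 18.0}, {"turn": [-0.0, -0.0, -0.0], "translation": [-5.9, 0.1, -0.1], "fingers": 18.0}, {"turn": [-0.0, -0.0, -0.0], "translation": [-5.9, 0.1, -0.0], "fingers": 18.0}, {"turn": [-0.0, -0.0, -0.001], "translation": [-5.9, 0.1, -0.1], "fingers": 18.0}, {"turn": [-0.0, -0.0, -0.0], "translation": [-5.9, 0.1, -0.0], "fingers": 18.0}, {"turn": [-0.0, -0.001, -0.001], "translation": [-5.9, 0.1, -0.1], "fingers": 18.0}, {"turn": [-0.0, -0.0, -0.0], "translation": [-5.9, 0.2, -0.0], "fingers": 18.0}]
```

View pics/w5c.png

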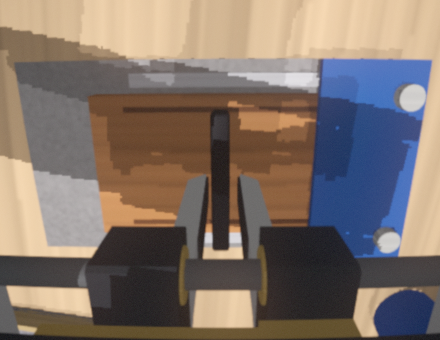

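Request:
move_arm:
  steps:
    - {"turn":[0,0,0],"translation":[-2,0,0],"fingers":18}
    - {"turn":[0,0,0],"translation":[-3,0,0],"fingers":18}
    - {"turn":[0,0,0],"translation":[-4,0,0],"fingers":18}
    - {"turn":[0,0,0],"translation":[-5,0,0],"fingers":18}
    - {"turn":[0,0,0],"translation":[-5,0,0],"fingers":18}

```text
time: 11.73
eef_pos: [0.6555, 0.0041, 0.0426]
tool_rot: [180.0, -0.2, 4.8]
wrist_force: [0.3, 0.7, -0.7]
finger_gap: 0.19
```

Request:
move_arm:
  steps:
    - {"turn":[0,0,0],"translation":[-5,0,0],"fingers":18}
    - {"turn":[0,0,0],"translation":[-5,0,0],"fingers":18}
    - {"turn":[0,0,0],"translation":[-5,0,0],"fingers":18}

```text
time: 11.98
eef_pos: [0.6383, 0.0027, 0.0427]
tool_rot: [180.0, -0.2, 4.8]
wrist_force: [0.2, 0.4, -0.7]
finger_gap: 0.187
```

```bash
python3 plan.py 616 0.5 42 4.9 18 6
```

```text
at [638.3   2.7  42.7] [ 1.7998e+02 -1.6000e-01  4.7600e+00] dist 22.4 turn [ 0.    -0.003 -0.002]
[{"turn": [0.0, -0.0, -0.0], "translation": [-3.7, 0.1, 0.1], "fingers": 18.0}, {"turn": [0.0, -0.001, -0.0], "translation": [-3.7, 0.0, 0.1], "fingers": 18.0}, {"turn": [0.0, -0.0, -0.001], "translation": [-3.8, 0.1, 0.1], "fingers": 18.0}, {"turn": [0.0, -0.001, -0.0], "translation": [-3.7, 0.0, 0.1], "fingers": 18.0}, {"turn": [0.0, -0.0, -0.001], "translation": [-3.8, 0.1, 0.1], "fingers": 18.0}, {"turn": [0.0, -0.001, -0.0], "translation": [-3.7, 0.0, 0.1], "fingers": 18.0}]
```

Request:
move_arm:
  steps:
    - {"turn":[0,0,0],"translation":[-5,0,0],"fingers":18}
    - {"turn":[0,0,0],"translation":[-5,0,0],"fingers":18}
    - {"turn":[0,0,0],"translation":[-4,0,0],"fingers":18}
    - {"turn":[0,0,0],"translation":[-3,0,0],"fingers":18}
    - {"turn":[0,0,0],"translation":[-2,0,0],"fingers":18}
    - {"turn":[0,0,0],"translation":[0,0,0],"fingers":18}

```text
time: 12.48
eef_pos: [0.6156, 0.001, 0.0427]
tool_rot: [180.0, -0.1, 4.7]
wrist_force: [-1.4, -0.7, -0.7]
finger_gap: 0.194
```

```bash
python3 -c "
from h import *
print(telemetry.get_state()['eef_pos'])
c,im=snap('wrist','w6.png');cv2.imwrite('pics/w6c.png',cv2.cvtColor(im,cv2.COLOR_RGB2BGR)[60:400,60:500])"
```

```text
[0.61557496 0.00095239 0.04269414]
```

View pics/w6c.png

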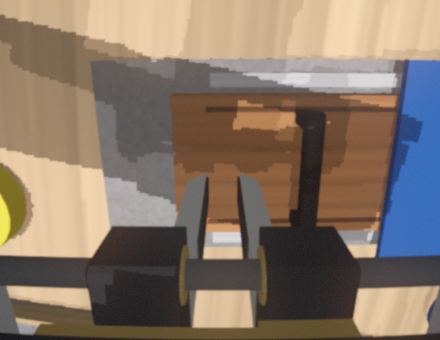

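Run:
```python
from cal import *
c=cal('wrist'); s=telemetry.get_state(); p=s['eef_pos']; print(p,s['joint_positions'],s['finger_gap'],s['wrist_force'])
print('tcp px crop',w2px(c,[p,p+[0,0,.019],p+[.01,0,0]])-60, c['origin'])
# bar far end, near end, panel corner, lip corner from crop px
print(px2w(c,np.array([[312,112],[303,226]])+60,.064))
print(px2w(c,np.array([[172,94],[180,235]])+60,.028), px2w(c,np.array([[402,62],[380,255]])+60,.038),px2w(c,np.array([[92,62],[110,247]])+60,.012))
```

```text
[0.61579383 0.00092564 0.04268986] [-7.96809274e+00  2.46452026e+01  8.91438534e+01  1.35376065e-02
  6.60870921e+01 -1.27145207e+01] 0.193228888504047 [-0.39926221 -0.58290385  0.26862508]
tcp px crop [[222.05284276 175.12161176]
 [222.0548965  185.75923074]
 [236.00786633 176.18454609]] [0.60926655 0.08042495 0.24635612]
[[ 0.66609042  0.05431708  0.064     ]
 [ 0.67274423 -0.02314373  0.064     ]]
[[ 0.57572763  0.05372217  0.028     ]
 [ 0.58635046 -0.05977439  0.028     ]] [[ 0.73037988  0.08979098  0.038     ]
 [ 0.74936779 -0.06010359  0.038     ]] [[ 0.51205974  0.07111097  0.012     ]
 [ 0.52254864 -0.08808614  0.012     ]]
```

```bash
python3 -c "
from h import *
c,im=snap('scene','s7.png');t,im2=snap('top','t7.png')
a=cv2.resize(im[200:380,200:380],None,fx=2.2,fy=2.2,interpolation=cv2.INTER_CUBIC)
b=cv2.resize(im2[90:230,205:345],(396,396),interpolation=cv2.INTER_CUBIC)
cv2.imwrite('pics/c7.png',np.hstack([a,b])[...,::-1])
print(telemetry.get_state()['eef_pos'], w2px(c,[telemetry.get_state()['eef_pos']]))"
```

```text
[0.61625531 0.00094413 0.04276858] [[284.77546327 262.78956115]]
```

View pics/c7.png

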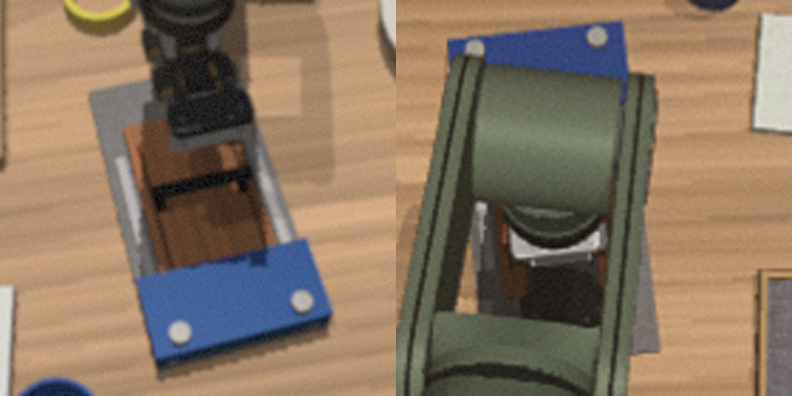

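Run:
```python
from cal import *
c=cal('scene'); s=telemetry.get_state(); p=s['eef_pos']; r=R.from_euler('xyz',s['tool_rot'],degrees=True)
for h in (.0,.02):
  print(w2px(c,p+r.apply([[.0885,y,-.097] for y in (-.0375,.0375)])+[0,0,h]), w2px(c,p+r.apply([[.0885,y,-.117] for y in (-.0375,.0375)])+[0,0,h]))
# panel bar in scene at expected height
print('bar',w2px(c,[[.6697,.0545,.064],[.677,-.041,.064],[.6697,.0545,.084],[.677,-.041,.084]]))
print('seen',[(200+150/2.2,200+188/2.2),(200+250/2.2,200+172/2.2)])
m=cal('wrist'); print(w2px(m,[p+r.apply([.009,0,0]),p-r.apply([.009,0,0])])-60)
```

```text
[[316.70397965 271.36572915]
 [277.39224749 280.28229121]] [[317.40288898 265.868958  ]
 [277.29522189 274.90058436]]
[[317.40780275 265.89347975]
 [277.29868797 274.92577037]] [[318.13371244 260.16783156]
 [277.19753194 269.31570049]]
bar [[315.28921576 275.97053604]
 [269.39936337 286.13604016]
 [315.90418704 271.08491825]
 [269.16411168 281.37491579]]
seen [(268.1818181818182, 285.45454545454544), (313.6363636363636, 278.1818181818182)]
[[234.67503631 175.08695775]
 [209.43988703 175.09567374]]
```

Request:
move_arm:
  steps:
    - {"turn":[0,0,0],"translation":[0,0,3],"fingers":18}
    - {"turn":[0,0,0],"translation":[0,0,3],"fingers":18}
    - {"turn":[0,0,0],"translation":[0,0,3],"fingers":18}
    - {"turn":[0,0,0],"translation":[0,0,2],"fingers":18}

```text
time: 12.97
eef_pos: [0.6178, 0.0008, 0.0314]
tool_rot: [180.0, -0.3, 4.8]
wrist_force: [0.3, -0.3, 0.3]
finger_gap: 0.19
```

Request:
move_arm:
  steps:
    - {"turn":[0,0,0],"translation":[0,0,2],"fingers":18}
    - {"turn":[0,0,0],"translation":[0,0,1],"fingers":18}

```text
time: 13.13
eef_pos: [0.6174, 0.0009, 0.0272]
tool_rot: [180.0, -0.2, 4.8]
wrist_force: [-0.2, 0.5, 0.9]
finger_gap: 0.189
```

Request:
move_arm:
  steps:
    - {"turn":[0,0,0],"translation":[0,0,1.5],"fingers":18}
    - {"turn":[0,0,0],"translation":[0,0,1.5],"fingers":18}

```text
time: 13.3
eef_pos: [0.6173, 0.001, 0.0236]
tool_rot: [180.0, -0.2, 4.8]
wrist_force: [-0.2, -0.6, -0.6]
finger_gap: 0.188
```

Request:
move_arm:
  steps:
    - {"turn":[0,0,0],"translation":[0,0,1.5],"fingers":18}
    - {"turn":[0,0,0],"translation":[0,0,1.5],"fingers":18}

```text
time: 13.47
eef_pos: [0.6173, 0.001, 0.0203]
tool_rot: [180.0, -0.2, 4.8]
wrist_force: [-0.7, -0.2, -0.4]
finger_gap: 0.19
```

Request:
move_arm:
  steps:
    - {"turn":[0,0,0],"translation":[0,0,-8],"fingers":40}
    - {"turn":[0,0,0],"translation":[0,0,-14],"fingers":40}
    - {"turn":[0,0,0],"translation":[0,0,-14],"fingers":40}
    - {"turn":[0,0,0],"translation":[0,0,-8],"fingers":40}
    - {"turn":[0,0,0],"translation":[0,0,-2],"fingers":40}
    - {"turn":[0,0,0],"translation":[10,0,0],"fingers":40}
    - {"turn":[0,0,0],"translation":[18,0,0],"fingers":40}
    - {"turn":[0,0,0],"translation":[16,0,0],"fingers":40}
    - {"turn":[0,0,0],"translation":[8,0,0],"fingers":40}
    - {"turn":[0,0,0],"translation":[0,0,0],"fingers":40}

```text
time: 14.3
eef_pos: [0.6699, 0.0055, 0.0706]
tool_rot: [180.0, -0.2, 4.7]
wrist_force: [-0.3, 0.5, 0.6]
finger_gap: 0.424
```

```bash
python3 plan.py 672 6.5 46 4.8 40 4
```

```text
at [669.9   5.5  70.6] [ 1.7998e+02 -1.6000e-01  4.7400e+00] dist 24.7 turn [ 0.    -0.003 -0.001]
[{"turn": [0.0, -0.001, -0.0], "translation": [0.5, -0.2, 6.2], "fingers": 40.0}, {"turn": [0.0, -0.001, -0.0], "translation": [0.5, -0.2, 6.1], "fingers": 40.0}, {"turn": [0.0, -0.0, -0.001], "translation": [0.6, -0.2, 6.2], "fingers": 40.0}, {"turn": [0.0, -0.001, -0.0], "translation": [0.5, -0.3, 6.1], "fingers": 40.0}]
```

Request:
move_arm:
  steps:
    - {"turn":[0,0,0],"translation":[1,0,7],"fingers":40}
    - {"turn":[0,0,0],"translation":[1,0,10],"fingers":40}
    - {"turn":[0,0,0],"translation":[0.5,0,10],"fingers":40}
    - {"turn":[0,0,0],"translation":[0,0,10],"fingers":40}
    - {"turn":[0,0,0],"translation":[0,0,6],"fingers":40}
    - {"turn":[0,0,0],"translation":[0,0,3],"fingers":40}
    - {"turn":[0,0,0],"translation":[0,0,1],"fingers":40}

```text
time: 14.88
eef_pos: [0.6672, 0.0059, 0.0155]
tool_rot: [-179.9, 0.3, 4.7]
wrist_force: [0.4, 0.6, 0.8]
finger_gap: 0.424
```

```bash
python3 plan.py 672.5 6.5 18 4.8 18 4; python3 -c "
from h import *
c,im=snap('wrist','w8.png')
print(w2px(c,[[.6734,.0065,.064]]))
g=im[:,:,:].mean(2)
for r in (190,215,225): print(r,''.join('#' if v<50 else '.' for v in g[r,200:370:2]))"
```

```text
at [667.2   5.9  15.5] [-179.95    0.31    4.74] dist 5.9 turn [-0.001  0.005 -0.001]
[{"turn": [-0.0, 0.001, -0.0], "translation": [1.3, -0.1, -0.6], "fingers": 18.0}, {"turn": [-0.0, 0.001, -0.0], "translation": [1.3, -0.0, -0.6], "fingers": 18.0}, {"turn": [-0.0, 0.002, -0.001], "translation": [1.4, -0.1, -0.7], "fingers": 18.0}, {"turn": [-0.001, 0.001, -0.0], "translation": [1.3, -0.0, -0.6], "fingers": 18.0}]
[[292.53662793 266.43185985]]
190 ...................................................#.................................
215 .........................................###########.................................
225 .........................................###########.................................
```

Request:
move_arm:
  steps:
    - {"turn":[0,0.002,0],"translation":[3,0,0],"fingers":40}
    - {"turn":[0,0.002,0],"translation":[3,0,0],"fingers":18}
    - {"turn":[0,0,0],"translation":[0,0,0],"fingers":18}
    - {"turn":[0,0,0],"translation":[0,0,0],"fingers":18}
    - {"turn":[0,0,0],"translation":[0,0,0],"fingers":18}
    - {"turn":[0,0,0],"translation":[0,0,0],"fingers":18}

```text
time: 15.43
eef_pos: [0.6756, 0.0062, 0.0175]
tool_rot: [-180.0, -0.1, 4.7]
wrist_force: [0.1, 0.7, -0.0]
finger_gap: 0.19
```

Request:
move_arm:
  steps:
    - {"turn":[0,0,0],"translation":[-2,0,0],"fingers":18}
    - {"turn":[0,0,0],"translation":[-3,0,0],"fingers":18}
    - {"turn":[0,0,0],"translation":[-3,0,0],"fingers":18}
    - {"turn":[0,0,0],"translation":[-3,0,0],"fingers":18}

```text
time: 15.77
eef_pos: [0.6655, 0.0052, 0.0185]
tool_rot: [180.0, -0.4, 4.7]
wrist_force: [0.7, -0.3, -1.3]
finger_gap: 0.193
```

```bash
cat > bar.py <<'E'
from h import *
print(telemetry.get_state()['eef_pos'])
c,im=snap('wrist','wb.png'); g=im.mean(2)
for r in (190,200,210):
    x=np.nonzero(g[r,200:370]<50)[0]+200
    if len(x): print(r,x.min(),x.max(),len(x),px2w(c,[[(x.min()+x.max())/2,r]],.064).round(4))
E
python3 bar.py
```

```text
[0.66551078 0.00520028 0.01849853]
190 297 298 2 [[0.6699 0.0491 0.064 ]]
200 278 297 2 [[0.6651 0.0432 0.064 ]]
210 278 298 21 [[0.6659 0.0377 0.064 ]]
```

Request:
move_arm:
  steps:
    - {"turn":[0,0,0],"translation":[-3,0,0],"fingers":18}
    - {"turn":[0,0,0],"translation":[-4,0,0],"fingers":18}
    - {"turn":[0,0,0],"translation":[-4,0,0.5],"fingers":18}
    - {"turn":[0,0,0],"translation":[-5,0,0],"fingers":18}
    - {"turn":[0,0,0],"translation":[-5,0,0],"fingers":18}

```text
time: 16.23
eef_pos: [0.6442, 0.0032, 0.0188]
tool_rot: [180.0, -0.6, 4.7]
wrist_force: [1.8, 0.1, -0.6]
finger_gap: 0.192
```

```bash
python3 bar.py
```

```text
[0.64418449 0.00321758 0.01877619]
190 278 298 3 [[0.6434 0.0467 0.064 ]]
200 278 298 4 [[0.6439 0.0412 0.064 ]]
210 278 298 21 [[0.6444 0.0356 0.064 ]]
```

Dragging works. Continue.

Request:
move_arm:
  steps:
    - {"turn":[0,0.002,0],"translation":[-5,0,0],"fingers":18}
    - {"turn":[0,0.002,0],"translation":[-5,0,0],"fingers":18}
    - {"turn":[0,0.002,0],"translation":[-5,0,0],"fingers":18}
    - {"turn":[0,0,0],"translation":[-4,0,0],"fingers":18}
    - {"turn":[0,0,0],"translation":[-3,0,0],"fingers":18}
    - {"turn":[0,0,0],"translation":[-2,0,0],"fingers":18}
    - {"turn":[0,0,0],"translation":[0,0,0],"fingers":18}

```text
time: 16.87
eef_pos: [0.6163, 0.0009, 0.0189]
tool_rot: [179.9, -0.9, 4.7]
wrist_force: [0.9, -0.4, -0.6]
finger_gap: 0.191
```

```bash
python3 bar.py; python3 -c "
from h import *
c=eyes.calibration('wrist'); c['rotation']=R.from_euler('xyz',c['rotation'],degrees=True).as_matrix()
im=cv2.imread('pics/wb.png')
for r in (175,185,205): print(r,w2px(c,[[.737,.05,.038]]).round(), [tuple(int(v) for v in im[r,x]) for x in range(300,480,8)])"
```

```text
[0.61627618 0.0009133  0.01888612]
190 278 298 4 [[0.6152 0.0443 0.064 ]]
200 278 298 6 [[0.6157 0.0389 0.064 ]]
210 278 298 21 [[0.6162 0.0333 0.064 ]]
175 [[477. 187.]] [(42, 54, 75), (54, 76, 114), (62, 83, 123), (60, 82, 124), (50, 62, 89), (47, 56, 80), (51, 65, 96), (50, 64, 94), (51, 65, 93), (51, 63, 88), (50, 60, 81), (49, 59, 80), (62, 82, 114), (60, 80, 112), (60, 79, 110), (71, 96, 137), (70, 97, 135), (117, 117, 120), (119, 117, 121), (118, 117, 119), (137, 134, 139), (93, 89, 92), (104, 66, 51)]
185 [[477. 187.]] [(45, 68, 101), (85, 129, 181), (87, 132, 186), (91, 135, 187), (87, 132, 186), (84, 130, 186), (99, 150, 205), (102, 151, 206), (79, 117, 169), (63, 90, 130), (58, 79, 113), (55, 77, 111), (57, 81, 115), (58, 81, 115), (56, 77, 112), (68, 97, 139), (72, 99, 139), (112, 113, 116), (111, 110, 113), (115, 112, 115), (93, 90, 92), (92, 89, 92), (89, 55, 40)]
205 [[477. 187.]] [(46, 68, 101), (47, 75, 109), (50, 75, 108), (48, 74, 108), (50, 76, 110), (63, 96, 138), (63, 96, 138), (61, 92, 136), (61, 92, 135), (54, 80, 118), (53, 77, 111), (49, 72, 107), (49, 74, 108), (53, 74, 108), (51, 72, 105), (63, 92, 133), (111, 113, 118), (113, 111, 114), (115, 114, 117), (112, 109, 113), (91, 91, 89), (93, 88, 90), (114, 62, 39)]
```

Request:
move_arm:
  steps:
    - {"turn":[0,-0.008,0],"translation":[0,0,1],"fingers":18}
    - {"turn":[0,-0.007,0],"translation":[0,0,1],"fingers":18}
    - {"turn":[0,0,0],"translation":[0,0,0],"fingers":5}
    - {"turn":[0,0,0],"translation":[0,0,0],"fingers":5}
    - {"turn":[0,0,0],"translation":[0,0,0],"fingers":5}
    - {"turn":[0,0,0],"translation":[0,0,0],"fingers":5}

```text
time: 17.42
eef_pos: [0.6162, 0.0009, 0.0167]
tool_rot: [180.0, 0.2, 4.7]
wrist_force: [-0.0, -0.6, 1.1]
finger_gap: 0.122
```

Request:
move_arm:
  steps:
    - {"turn":[0,0,0],"translation":[0,0,-3],"fingers":5}
    - {"turn":[0,0,0],"translation":[0,0,-4],"fingers":5}
    - {"turn":[0,0,0],"translation":[0,0,-6],"fingers":5}
    - {"turn":[0,0,0],"translation":[0,0,-8],"fingers":5}
    - {"turn":[0,0,0],"translation":[0,0,-8],"fingers":5}
    - {"turn":[0,0,0],"translation":[0,0,-8],"fingers":5}
    - {"turn":[0,0,0],"translation":[0,0,-6],"fingers":5}
    - {"turn":[0,0,0],"translation":[0,0,-2],"fingers":5}

```text
time: 18.08
eef_pos: [0.6112, 0.0016, 0.0618]
tool_rot: [-179.9, 0.8, 4.8]
wrist_force: [0.3, -0.3, -3.1]
finger_gap: 0.124
```

```bash
python3 plan.py 560 -120 110 1 5 10
```

```text
at [611.2   1.6  61.8] [-179.92    0.78    4.76] dist 140.4 turn [-0.001  0.014  0.066]
[{"turn": [-0.0, 0.001, 0.007], "translation": [-6.2, 11.7, -4.7], "fingers": 5.0}, {"turn": [-0.0, 0.001, 0.007], "translation": [-6.1, 11.7, -4.8], "fingers": 5.0}, {"turn": [-0.0, 0.001, 0.006], "translation": [-6.0, 11.8, -4.8], "fingers": 5.0}, {"turn": [-0.0, 0.002, 0.007], "translation": [-5.9, 11.8, -4.8], "fingers": 5.0}, {"turn": [-0.0, 0.001, 0.006], "translation": [-5.8, 11.8, -4.8], "fingers": 5.0}, {"turn": [-0.0, 0.002, 0.007], "translation": [-5.8, 11.9, -4.8], "fingers": 5.0}, {"turn": [-0.0, 0.001, 0.006], "translation": [-5.7, 11.9, -4.8], "fingers": 5.0}, {"turn": [-0.0, 0.002, 0.007], "translation": [-5.6, 12.0, -4.8], "fingers": 5.0}, {"turn": [-0.0, 0.001, 0.006], "translation": [-5.5, 12.0, -4.8], "fingers": 5.0}, {"turn": [-0.001, 0.002, 0.007], "translation": [-5.4, 12.0, -4.7], "fingers": 5.0}]
```

Request:
move_arm:
  steps:
    - {"turn":[0,0,0.007],"translation":[-4,6,-10],"fingers":5}
    - {"turn":[0,0.003,0.007],"translation":[-6,12,-10],"fingers":5}
    - {"turn":[0,0.003,0.007],"translation":[-6,12,-10],"fingers":5}
    - {"turn":[0,0.003,0.007],"translation":[-8,15,-6],"fingers":5}
    - {"turn":[0,0.002,0.007],"translation":[-9,17,-2],"fingers":5}
    - {"turn":[0,0.002,0.007],"translation":[-9,17,0],"fingers":5}
    - {"turn":[0,0,0.007],"translation":[-9,17,0],"fingers":5}
    - {"turn":[0,0,0.007],"translation":[-9,17,0],"fingers":5}
    - {"turn":[0,0,0.007],"translation":[-9,17,0],"fingers":5}
    - {"turn":[0,0,0.007],"translation":[-9,17,0],"fingers":5}

```text
time: 18.92
eef_pos: [0.536, -0.1628, 0.113]
tool_rot: [179.7, -0.6, 0.4]
wrist_force: [0.2, 0.0, -3.3]
finger_gap: 0.123
```

```bash
python3 plan.py 478.8 -245.5 100 -3 5 8
```

```text
at [ 536.  -162.8  113. ] [179.71  -0.57   0.42] dist 101.4 turn [ 0.005 -0.01   0.06 ]
[{"turn": [0.001, -0.001, 0.007], "translation": [-7.2, 10.3, 1.6], "fingers": 5.0}, {"turn": [0.001, -0.001, 0.008], "translation": [-7.2, 10.3, 1.6], "fingers": 5.0}, {"turn": [0.0, -0.001, 0.007], "translation": [-7.1, 10.4, 1.6], "fingers": 5.0}, {"turn": [0.001, -0.001, 0.008], "translation": [-7.0, 10.4, 1.6], "fingers": 5.0}, {"turn": [0.0, -0.002, 0.007], "translation": [-6.9, 10.5, 1.6], "fingers": 5.0}, {"turn": [0.001, -0.001, 0.008], "translation": [-6.9, 10.6, 1.6], "fingers": 5.0}, {"turn": [0.0, -0.002, 0.007], "translation": [-6.8, 10.6, 1.6], "fingers": 5.0}, {"turn": [0.001, -0.001, 0.008], "translation": [-6.7, 10.6, 1.7], "fingers": 5.0}]
```

Request:
move_arm:
  steps:
    - {"turn":[0,-0.002,0.008],"translation":[-8,13,1],"fingers":5}
    - {"turn":[0,-0.002,0.008],"translation":[-8,12,1],"fingers":5}
    - {"turn":[0,-0.002,0.008],"translation":[-8,12,1],"fingers":5}
    - {"turn":[0,-0.002,0.008],"translation":[-8,11,1],"fingers":5}
    - {"turn":[0,-0.001,0.008],"translation":[-7,10,1],"fingers":5}
    - {"turn":[0,0,0.008],"translation":[-6,8,1],"fingers":5}
    - {"turn":[0,0,0.006],"translation":[-4,5,1],"fingers":5}
    - {"turn":[0,0,0],"translation":[0,0,0],"fingers":5}
    - {"turn":[0,0,0],"translation":[0,0,0],"fingers":5}

```text
time: 19.67
eef_pos: [0.4743, -0.2505, 0.1143]
tool_rot: [179.3, -0.4, -3.9]
wrist_force: [-0.3, 0.3, -1.1]
finger_gap: 0.122
```

```bash
python3 plan.py 478.8 -245.5 40 -3 5 6; python3 -c "
from h import *
c,im=snap('wrist','w9.png');print(c)"
```

```text
at [ 474.3 -250.5  114.3] [179.26  -0.35  -3.93] dist 74.6 turn [ 0.013 -0.006 -0.016]
[{"turn": [0.002, -0.001, -0.003], "translation": [0.6, -1.0, 12.4], "fingers": 5.0}, {"turn": [0.002, -0.001, -0.003], "translation": [0.6, -1.0, 12.4], "fingers": 5.0}, {"turn": [0.002, -0.001, -0.003], "translation": [0.7, -1.0, 12.4], "fingers": 5.0}, {"turn": [0.002, -0.001, -0.002], "translation": [0.7, -1.0, 12.3], "fingers": 5.0}, {"turn": [0.003, -0.001, -0.003], "translation": [0.7, -0.9, 12.4], "fingers": 5.0}, {"turn": [0.002, -0.001, -0.002], "translation": [0.6, -0.9, 12.4], "fingers": 5.0}]
{'fov_y': 69.04095584286068, 'cx': 282.5171585146333, 'cy': 204.9061035876444, 'k1': -0.05721158117554999, 'origin': array([ 0.47907912, -0.1682174 ,  0.31691965]), 'rotation': array([[ 0.99758781,  0.06791523,  0.01435553],
       [-0.06919757,  0.95656574,  0.28318488],
       [ 0.00550056, -0.28349515,  0.95895789]])}
```

View pics/w9.png

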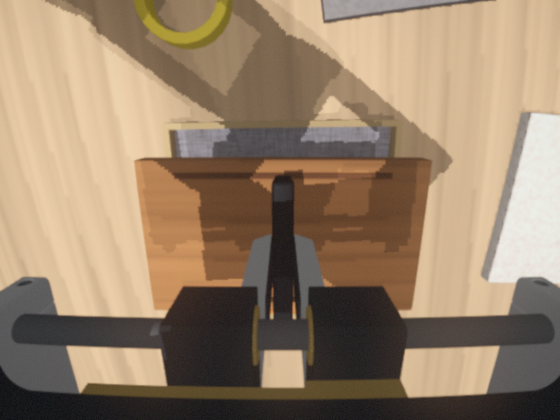

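Run:
```python
from cal import *
c=cal('wrist'); s=telemetry.get_state(); p=s['eef_pos'];print(p)
z=p[2]+.011
P=px2w(c,[[136,159],[430,159]],z); d=P[1]-P[0]; print(P,np.hypot(*d[:2]),np.degrees(np.arctan2(d[1],d[0])))
r=R.from_euler('z',np.degrees(np.arctan2(d[1],d[0])),degrees=True)
print('panel ctr',P.mean(0)-r.apply([0,.055,0]))
print('tray',px2w(c,[[168,125],[395,123]],.022), px2w(c,[[176,130],[393,128]],.022))
```

```text
[ 0.47441135 -0.25039419  0.11429927]
[[ 0.38573312 -0.18790102  0.12529927]
 [ 0.57217234 -0.20086078  0.12529927]] 0.18688910549263743 -3.9763493765523723
panel ctr [ 0.47513878 -0.2492485   0.12529927]
tray [[ 0.37234293 -0.16918606  0.022     ]
 [ 0.5864059  -0.18212195  0.022     ]] [[ 0.37923631 -0.17437138  0.022     ]
 [ 0.58459446 -0.18664998  0.022     ]]
```

Request:
move_arm:
  steps:
    - {"turn":[0.003,-0.002,-0.004],"translation":[1,-1,6],"fingers":5}
    - {"turn":[0.003,-0.002,-0.004],"translation":[1,-1,12],"fingers":5}
    - {"turn":[0.003,-0.001,-0.004],"translation":[1,-1,14],"fingers":5}
    - {"turn":[0.002,0,-0.004],"translation":[1,-1,14],"fingers":5}
    - {"turn":[0,0,0],"translation":[0,0,10],"fingers":5}
    - {"turn":[0,0,0],"translation":[0,0,5],"fingers":5}
    - {"turn":[0,0,0],"translation":[0,0,0],"fingers":5}
    - {"turn":[0,0,0],"translation":[0,0,0],"fingers":5}

```text
time: 20.38
eef_pos: [0.4811, -0.2424, 0.0462]
tool_rot: [-179.9, 0.0, -2.5]
wrist_force: [0.4, 0.3, -2.2]
finger_gap: 0.128
```

```bash
python3 plan.py 478 -246.5 14 -3 5 8
```

```text
at [ 481.1 -242.4   46.2] [-1.7992e+02  4.0000e-02 -2.5000e+00] dist 32.6 turn [-0.001  0.001  0.009]
[{"turn": [-0.0, 0.0, 0.001], "translation": [-0.4, 0.5, 4.0], "fingers": 5.0}, {"turn": [-0.0, 0.0, 0.001], "translation": [-0.4, 0.5, 4.0], "fingers": 5.0}, {"turn": [-0.0, 0.0, 0.001], "translation": [-0.3, 0.6, 4.0], "fingers": 5.0}, {"turn": [-0.0, 0.0, 0.001], "translation": [-0.4, 0.5, 4.0], "fingers": 5.0}, {"turn": [-0.0, 0.0, 0.001], "translation": [-0.3, 0.6, 4.1], "fingers": 5.0}, {"turn": [-0.0, 0.0, 0.001], "translation": [-0.4, 0.5, 4.0], "fingers": 5.0}, {"turn": [-0.001, 0.0, 0.001], "translation": [-0.3, 0.6, 4.1], "fingers": 5.0}, {"turn": [-0.0, 0.001, 0.002], "translation": [-0.4, 0.5, 4.0], "fingers": 5.0}]
```

Request:
move_arm:
  steps:
    - {"turn":[0,0,0.003],"translation":[-1,1,3],"fingers":5}
    - {"turn":[0,0,0.003],"translation":[-1,1,4],"fingers":5}
    - {"turn":[0,0,0.002],"translation":[-1,1,5],"fingers":5}
    - {"turn":[0,0,0],"translation":[0,1,5],"fingers":5}
    - {"turn":[0,0,0],"translation":[0,0,4],"fingers":5}
    - {"turn":[0,0,0],"translation":[0,0,3],"fingers":5}
    - {"turn":[0,0,0],"translation":[0,0,2],"fingers":5}
    - {"turn":[0,0,0],"translation":[0,0,0],"fingers":5}

```text
time: 21.05
eef_pos: [0.4793, -0.2481, 0.0199]
tool_rot: [179.9, -0.2, -3.0]
wrist_force: [0.3, -1.0, -1.4]
finger_gap: 0.126
```

```bash
python3 plan.py 478 -246.5 11 -3 5 6
```

```text
at [ 479.3 -248.1   19.9] [179.91  -0.19  -3.02] dist 9.1 turn [ 0.001 -0.003 -0.   ]
[{"turn": [0.0, -0.001, -0.0], "translation": [-0.2, -0.3, 1.5], "fingers": 5.0}, {"turn": [0.0, -0.0, -0.0], "translation": [-0.2, -0.3, 1.5], "fingers": 5.0}, {"turn": [0.0, -0.001, -0.0], "translation": [-0.3, -0.2, 1.5], "fingers": 5.0}, {"turn": [0.0, -0.0, -0.0], "translation": [-0.2, -0.3, 1.5], "fingers": 5.0}, {"turn": [0.001, -0.001, -0.0], "translation": [-0.3, -0.2, 1.4], "fingers": 5.0}, {"turn": [0.0, -0.0, -0.0], "translation": [-0.2, -0.3, 1.5], "fingers": 5.0}]
```

Request:
move_arm:
  steps:
    - {"turn":[0,-0.001,0],"translation":[0,0,2],"fingers":5}
    - {"turn":[0,-0.001,0],"translation":[0,0,2],"fingers":5}
    - {"turn":[0,0,0],"translation":[0,0,1.5],"fingers":5}

```text
time: 21.3
eef_pos: [0.4799, -0.2485, 0.0144]
tool_rot: [179.9, -0.1, -3.0]
wrist_force: [-0.5, 0.1, -2.5]
finger_gap: 0.123
```

Request:
move_arm:
  steps:
    - {"turn":[0,0,0],"translation":[0,0,1],"fingers":5}
    - {"turn":[0,0,0],"translation":[0,0,1],"fingers":5}

```text
time: 21.47
eef_pos: [0.48, -0.2485, 0.0122]
tool_rot: [179.9, -0.1, -3.0]
wrist_force: [0.9, -0.8, -3.2]
finger_gap: 0.125
```

Request:
move_arm:
  steps:
    - {"turn":[0,0,0],"translation":[0,0,1],"fingers":5}
    - {"turn":[0,0,0],"translation":[0,0,0.8],"fingers":5}

```text
time: 21.63
eef_pos: [0.4801, -0.2485, 0.0106]
tool_rot: [179.9, -0.1, -3.0]
wrist_force: [-2.9, 1.3, 4.9]
finger_gap: 0.126
```

Contact (+5 N, at the height expected). Release gently, rise and clear.

Request:
move_arm:
  steps:
    - {"turn":[0,0,0],"translation":[0,0,0],"fingers":5}
    - {"turn":[0,0,0],"translation":[0,0,0],"fingers":14}
    - {"turn":[0,0,0],"translation":[0,0,0],"fingers":20}
    - {"turn":[0,0,0],"translation":[0,0,0],"fingers":30}
    - {"turn":[0,0,0],"translation":[0,0,0],"fingers":35}
    - {"turn":[0,0,0],"translation":[0,0,0],"fingers":35}
    - {"turn":[0,0,0],"translation":[0,0,-6],"fingers":35}
    - {"turn":[0,0,0],"translation":[0,0,-15],"fingers":35}
    - {"turn":[0,0,0],"translation":[0,0,-25],"fingers":35}
    - {"turn":[0,0,0],"translation":[0,0,-35],"fingers":35}

```text
time: 22.47
eef_pos: [0.4757, -0.2454, 0.0889]
tool_rot: [-179.7, 0.5, -3.0]
wrist_force: [0.0, 0.2, -0.4]
finger_gap: 0.368
```

Request:
move_arm:
  steps:
    - {"turn":[0,0,0],"translation":[0,0,-35],"fingers":35}
    - {"turn":[0,0,0],"translation":[0,-20,-35],"fingers":35}
    - {"turn":[0,0,0],"translation":[0,-38,-5],"fingers":35}
    - {"turn":[0,0,0],"translation":[0,-38,0],"fingers":35}
    - {"turn":[0,0,0],"translation":[0,-38,0],"fingers":35}
    - {"turn":[0,0,0],"translation":[0,-38,0],"fingers":35}
    - {"turn":[0,0,0],"translation":[0,-38,0],"fingers":35}
    - {"turn":[0,0,0],"translation":[0,-38,0],"fingers":35}
    - {"turn":[0,0,0],"translation":[0,-25,0],"fingers":35}
    - {"turn":[0,0,0],"translation":[0,-10,0],"fingers":35}

```text
time: 23.3
eef_pos: [0.5008, 0.0408, 0.1853]
tool_rot: [179.6, -1.3, -3.6]
wrist_force: [0.1, -0.9, -0.3]
finger_gap: 0.37
```

Request:
move_arm:
  steps:
    - {"turn":[0,0,0],"translation":[0,0,0],"fingers":35}
    - {"turn":[0,0,0],"translation":[0,0,0],"fingers":35}
    - {"turn":[0,0,0],"translation":[0,0,0],"fingers":35}

```text
time: 23.55
eef_pos: [0.5007, 0.0435, 0.1868]
tool_rot: [179.6, -1.4, -3.3]
wrist_force: [0.0, -0.1, 0.1]
finger_gap: 0.375
```

```bash
python3 -c "
from h import *
c,im=snap('scene','s10.png');t,im2=snap('top','t10.png')
a=cv2.resize(im[170:310,80:230],(400,373),interpolation=cv2.INTER_CUBIC)
b=cv2.resize(im2[160:300,310:460],(400,373),interpolation=cv2.INTER_CUBIC)
cv2.imwrite('pics/c10.png',np.hstack([a,b])[...,::-1]); print(telemetry.get_state()['time'])"
```

```text
23.65
```

View pics/c10.png

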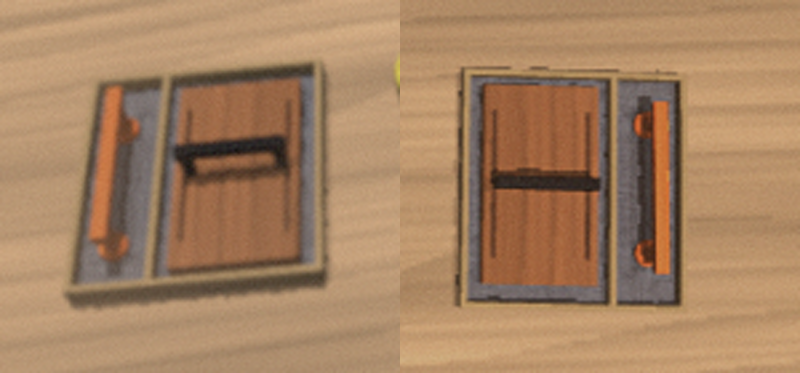

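```bash
python3 -c "
from h import *
s=telemetry.get_state(); print(s['wrist_force'].round(1),abs(s['qd']).max().round(2)); workorder.close_job()"
```

```text
[-0.7  0.3  0.5] 0.47
the job is handed in; nothing more can be done
```

The job is handed in at about 23.7 s. The panel lies flat in the tray's wide bay and the handle stands on its feet in the narrow bay.

- **Handle:** I lifted it straight off the turntable and lowered it until it touched the tray floor at about 9 N, then let go.
- **Panel:** I slid it about 55 mm along the bed by its bar with the fingers loosely round it. Only when the wrist picture showed bare bed between the panel and the lip did I grip and lift it. I lowered it to contact at about 5 N before releasing.
- **Last checks:** the final top and scene pictures show both pieces inside their bays, clear of the walls and divider. The gripper is raised away from everything, and the wrist force is about zero.

**What disagreed:** the first slide attempt missed, with the open fingers passing above the bar. The real fingertips appear to sit over 20 mm higher than the reported TCP. I noticed the panel had not moved, lowered further until the fingers engaged the bar, and repeated the slide. The handle was probably gripped with only the fingertips for the same reason, but it held.

I did not specifically re-measure the tape roll, screwdriver, chip stack or spare front at the end. No contact with them showed up.

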